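# Load the wash-up tub after the printing session

### The job

The printing and marble-painting session is over. Hang the wire basket by its bent lip over the rim of the wash-up tub so that it hangs upright inside the tub, let go of it, and then tip all the marbles out of the jug into the hanging basket. Stand the empty jug upright in the drip tray and lay every ink roller down in the bottom of the tub, not on the basket; leave the paint tin, the paint bottle and the palette plate where they are.

Things in the scene. Friction and masses are not known exactly. Their poses are not given: they have to be found in the camera images.
- tub: open white plastic wash-up tub, fixed, 340 mm long (its y axis) x 220 wide (x) x 120 high; origin at the centre of its underside, z up. Floor 4 mm. The rim is a rolled bead 8 mm wide, 10 high, its top at 120: centre line at y = +-166 (short end walls) and x = +-106 (long walls). The 4 mm walls below lean inwards 3 degrees (4.5 mm in at 85 mm below the rim)
- basket: loose wire basket, 0.25 kg, inside 110 mm (x) x 86 (y), walls 62 high, 3 thick; origin at the centre of its underside. At -y a back plate (outer face y = -46) rises to 88 and bends outwards into a lip 90 wide: 3 thick, 18 clear gap, flap hanging down to z = 59 (outer face y = -67). Stands on the table at first; hung, its underside is 35 mm above the table and it leans up to 0.1 rad
- basket_lip (a point): point under the bend of the lip, in the middle of the 18 mm gap (basket frame x 0, y -55 mm, z 85 mm): it lies on top of the rim bead when the basket hangs
- basket_grip (a point): middle of the black upright grip bar above the lip (basket frame x 0, y -52 mm, z 118 mm): bar 66 mm along x, 12 mm thick along y, from z = 108 to 132 mm, on two 8 mm posts; to be pinched across y from above
- jug: loose white plastic mixing jug, 0.16 kg, 90 mm high, outer diameter 80 mm at the foot and 106 mm at the mouth, wall 3 mm, floor 4 mm; origin at the centre of its underside, z up. D-shaped handle on its +x side. Holds the marbles at the start
- jug_grip (a point): middle of the upright bar of the jug's handle, 90 mm from the jug's axis along +x, 56 mm above its underside; bar 14 mm wide (y), 10 mm thick (x), from z = 24 to 82 mm; to be pinched across y from above
- tray: shallow grey drip tray fixed on the table, 150 x 150 mm, rim 12 mm high and 4 mm thick, floor 4 mm thick; origin at the centre of its underside
- tin: bystander: closed white paint tin, 84 mm diameter, 100 mm high; origin at the centre of its underside
- bottle: bystander: closed paint bottle, 52 mm diameter, 140 mm high; origin at the centre of its underside
- plate: bystander: white palette plate, 170 mm diameter, 18 mm high; origin at the centre of its underside
- marble1_center (a point): centre of a loose big glass marble, 26 mm diameter, 23 g, lying in the jug at the start; it rolls. 3 to 5 marbles are there (3, 4 and 5 may be absent)
- marble2_center (a point): centre of a loose big glass marble, 26 mm diameter, 23 g, lying in the jug at the start; it rolls. 3 to 5 marbles are there (3, 4 and 5 may be absent)
- marble3_center (a point): centre of a loose big glass marble, 26 mm diameter, 23 g, lying in the jug at the start; it rolls. 3 to 5 marbles are there (3, 4 and 5 may be absent)
- marble4_center (a point): centre of a loose big glass marble, 26 mm diameter, 23 g, lying in the jug at the start; it rolls. 3 to 5 marbles are there (3, 4 and 5 may be absent)
- marble5_center (a point): centre of a loose big glass marble, 26 mm diameter, 23 g, lying in the jug at the start; it rolls. 3 to 5 marbles are there (3, 4 and 5 may be absent)
- roller1: loose ink roller (brayer), 0.16 kg, 159 mm long, lying flat: black rubber roller, 32 mm diameter, 50 wide, at x = +55; steel fork 59 wide, x = 16 to 60; wooden handle 24 diameter, x = -88 to 0, axis 12 up; origin on its underside, x along the handle towards the rubber, z up. May be absent (2 or 3 are there)
- roller1_grip (a point): point on the axis of the handle of roller1, 20 mm from its fork end (roller frame x -20 mm, z 12 mm)
- roller2: loose ink roller (brayer), 0.16 kg, 159 mm long, lying flat: black rubber roller, 32 mm diameter, 50 wide, at x = +55; steel fork 59 wide, x = 16 to 60; wooden handle 24 diameter, x = -88 to 0, axis 12 up; origin on its underside, x along the handle towards the rubber, z up. May be absent (2 or 3 are there)
- roller2_grip (a point): point on the axis of the handle of roller2, 20 mm from its fork end (roller frame x -20 mm, z 12 mm)
- roller3: loose ink roller (brayer), 0.16 kg, 159 mm long, lying flat: black rubber roller, 32 mm diameter, 50 wide, at x = +55; steel fork 59 wide, x = 16 to 60; wooden handle 24 diameter, x = -88 to 0, axis 12 up; origin on its underside, x along the handle towards the rubber, z up. May be absent (2 or 3 are there)
- roller3_grip (a point): point on the axis of the handle of roller3, 20 mm from its fork end (roller frame x -20 mm, z 12 mm)
There are look-alikes about, which are no part of the job. What is shaped like the roller3 but orange is not meant.

How it is judged:
On the way, in this order (a step that is already met when the one before it is completed fails the run):
1. the basket hangs upright inside the tub by its lip on the rim, let go (z of basket_lip in the frame of tub between 0.112 and 0.127 m and angle between basket's own z axis and vertical below 0.2 rad and ((y of basket_lip in the frame of tub between -0.178 and -0.154 m and x of basket_lip in the frame of tub between -0.06 and 0.06 m) or (y of basket_lip in the frame of tub between 0.154 and 0.178 m and x of basket_lip in the frame of tub between -0.06 and 0.06 m) or (x of basket_lip in the frame of tub between -0.118 and -0.094 m and y of basket_lip in the frame of tub between -0.12 and 0.12 m) or (x of basket_lip in the frame of tub between 0.094 and 0.118 m and y of basket_lip in the frame of tub between -0.12 and 0.12 m)) and x of basket in the frame of tub between -0.1 and 0.1 m and y of basket in the frame of tub between -0.16 and 0.16 m and contact force between basket and the fingers below 0.1 N), for 0.4 s.
2. every marble is in the hanging basket (z of basket_lip in the frame of tub between 0.112 and 0.127 m and angle between basket's own z axis and vertical below 0.2 rad and ((y of basket_lip in the frame of tub between -0.178 and -0.154 m and x of basket_lip in the frame of tub between -0.06 and 0.06 m) or (y of basket_lip in the frame of tub between 0.154 and 0.178 m and x of basket_lip in the frame of tub between -0.06 and 0.06 m) or (x of basket_lip in the frame of tub between -0.118 and -0.094 m and y of basket_lip in the frame of tub between -0.12 and 0.12 m) or (x of basket_lip in the frame of tub between 0.094 and 0.118 m and y of basket_lip in the frame of tub between -0.12 and 0.12 m)) and x of basket in the frame of tub between -0.1 and 0.1 m and y of basket in the frame of tub between -0.16 and 0.16 m and x of marble1_center in the frame of basket between -0.055 and 0.055 m and y of marble1_center in the frame of basket between -0.044 and 0.044 m and z of marble1_center in the frame of basket between 0 and 0.062 m and x of marble2_center in the frame of basket between -0.055 and 0.055 m and y of marble2_center in the frame of basket between -0.044 and 0.044 m and z of marble2_center in the frame of basket between 0 and 0.062 m and x of marble3_center in the frame of basket between -0.055 and 0.055 m and y of marble3_center in the frame of basket between -0.044 and 0.044 m and z of marble3_center in the frame of basket between 0 and 0.062 m and x of marble4_center in the frame of basket between -0.055 and 0.055 m and y of marble4_center in the frame of basket between -0.044 and 0.044 m and z of marble4_center in the frame of basket between 0 and 0.062 m and x of marble5_center in the frame of basket between -0.055 and 0.055 m and y of marble5_center in the frame of basket between -0.044 and 0.044 m and z of marble5_center in the frame of basket between 0 and 0.062 m), for 0.3 s.
At the end, for the whole second after the job is handed in: Basket hangs inside the tub by its lip on any wall (bend within 8 mm of rim height and 12 mm of the rim's centre line, leaning under 0.2 rad), all marbles in it; jug upright on the tray floor within 45 mm of its centre each way; rollers in the tub, under 75 mm high, not on the basket; all at rest (all of step 2 and linear speed of each of basket, jug, roller1, roller2, roller3 below 0.03 m/s and x of jug in the frame of tray between -0.045 and 0.045 m and y of jug in the frame of tray between -0.045 and 0.045 m and z of jug in the frame of tray below 0.009 m and angle between jug's own z axis and vertical below 0.1 rad and x of roller1_grip in the frame of tub between -0.105 and 0.105 m and y of roller1_grip in the frame of tub between -0.165 and 0.165 m and z of each of roller1_grip, roller2_grip, roller3_grip in the frame of tub below 0.085 m and z of each of roller1, roller2, roller3 in the frame of tub below 0.075 m and x of roller2_grip in the frame of tub between -0.105 and 0.105 m and y of roller2_grip in the frame of tub between -0.165 and 0.165 m and x of roller3_grip in the frame of tub between -0.105 and 0.105 m and y of roller3_grip in the frame of tub between -0.165 and 0.165 m); the robot touches nothing.
It fails at once if the paint tin is pushed more than 40 mm or tipped over (distance of tin from where it was at the start of the episode above 0.04 m or angle between tin's own z axis and vertical above 0.5 rad).
It fails at once if the paint bottle is pushed more than 40 mm or tipped over (distance of bottle from where it was at the start of the episode above 0.04 m or angle between bottle's own z axis and vertical above 0.5 rad).
It fails at once if the palette plate is pushed more than 40 mm or tipped over (distance of plate from where it was at the start of the episode above 0.04 m or angle between plate's own z axis and vertical above 0.5 rad).
Of marble3, marble4, marble5 only 1 to 3 are there at a start; the rules pass over those that are not, and their reading is None.
Of roller1, roller2, roller3 only 2 to 3 are there at a start; the rules pass over those that are not, and their reading is None.
At some moment in a run one of roller1, roller2, roller3 may be knocked a few centimetres aside while the robot is not near it.
It also fails if it takes over 192 s, if anything falls off the work surface, if the arm or the gripper's body presses on something with over 40 N, if the wrist force passes 120 N, or if a joint passes its speed limit or range.

### The arm

A 7-joint arm with a two-finger parallel gripper is mounted at the origin on the work surface. World frame = base frame: x ahead of the robot, y to its left, z up, the work surface at z = 0. Lengths are in m, angles in rad, forces in N, time in s.
With the tool pointing down it reaches from about 0.425 to 0.875 m from the base axis. Payload 9.9 kg.
Tool frame: the origin (TCP) lies between the finger pads; the fingertips stand 17 mm ahead of it and the grasp point (between the pads) lies 2 mm behind it; y points along the fingers, x is the direction in which the jaws open and shut, and the axes are right-handed (so a half turn about y gives the same grasp; the last joint's range is limited). The gripper opens to 85 mm and grips with 20 to 120 N. Pads are 22 mm wide; open, the fingers measure 114 mm over their backs; the gripper's body (76 mm by 85 mm) begins 54 mm behind the grasp point. The pads swing forward as they close: fully open they stand 13 mm farther back than shut.
Start: joints at [-1.233, 0.576, 0.025, 1.437, -0.015, 1.129, -0.057], TCP at [0.276, 0.616, 0.248] pointing down, gripper open.
Joint ranges: [-2.76, 2.76], [-0.34, 2.15], [-1.52, 1.57], [0.19, 2.46], [-1.09, 4.23], [0.17, 1.99], [-2.82, 2.82]. Speed limits (rad/s): [2.22, 2.22, 3.01, 3.01, 3.14, 3.14, 3.14].

### API

Orientations are given as a unit quaternion [w, x, y, z].
In Python, from plant import r, optics gives the robot as it stands.
- The arm moves only by the tool send_rows, never from a script. Its argument "commands" is a list of rows, each an object with "travel": the shift along the tool's x, y, z in mm, a list of three; "yaw": the turn about the tool's y in degrees; "fingers": the finger opening in mm, from 0 to 85.4. In form: [{"travel": [x, y, z], "yaw": yaw, "fingers": fingers}, ...]. A call has 1 to 12 rows; each row shifts and turns the commanded pose from where the row before left it, along the tool's axes as they then stand; what a row does not reach is not made up. A row lasts 1/10 s, in which the tool goes at most 50 mm and 8.59 degrees, less where a joint would pass 70% of its speed; a pose out of reach is approached as far as the arm can. A call is refused whole if a number of a shift passes 50 or a number of a turn 8.59, either way. A call with a gripper value outside its range is refused whole. The fingers move at their own pace and stop on an object; "grip_force" is the grip in N (left out, the last holds). Time passes only in rows, so rows that do not move let the fingers close. It gives the time, the measured TCP pose, the force and the opening at its end, in the units of the state.
- r.read_state(): the state, without advancing time (a new reading comes with each control period).
- optics.capture(name): name is "scene" or "top" or "wrist"; returns a dict with "image" (384x512x3 uint8, red, green, blue), "camera_matrix" (3x3 intrinsics, pixels), "R" (3x3) and "t" (3): a world point X has camera coordinates R X + t; the wrist camera has in their place "mount" (4x4, takes a point from camera to tool coordinates, whose origin is the TCP and whose axes are the tool frame's). Camera axes: x right, y down, z forward; pixel columns grow to the right and rows downward; lengths in m; the calibration is good to about 2 mm. A picture is of the moment at which its call begins: read the wrist's pose just before it. There is no depth.
- r.finish_job(): hands the job in, once; it reports no verdict.
The state is a dict: "clock": time; "qpos": joint angles; "joint_velocities": joint speeds; "joint_efforts": joint torques, N m; "tcp_pos": TCP position; "tcp_rot": TCP orientation; "wrist_force": force on the tool from outside, world axes, zero at the start; "torque": the same for the moment, N m; "width": finger opening in m.
Only numpy, scipy, OpenCV 4.12 (cv2) and the standard library are available. Lean on these libraries where they do the work, as an engineer would, in place of code of your own. Each camera call takes 0.05 s, during which the arm holds its last target. There are 200 camera calls.

## Working session

There is one attempt and no reset: what is moved stays moved. The work goes in short steps, Python scripts to look and compute and a tool call to move; the robot and the scene stay as the last step left them, time stands still between calls to the robot, and variables do not carry over. Pictures are saved under pics/ and viewed, about 12 in all and at most 16, crops included, and the job is handed in when it is done.

Besides the shell and the picture viewer there is one more tool, called as name(argument=value, ...), one argument or row to a line, values as JSON. send_rows: Moves the arm, as the interface text tells. Its arguments: {"type":"object","properties":{"commands":{"type":"array","items":{"type":"object","properties":{"travel":{"type":"array","items":{"type":"number"}},"yaw":{"type":"number"},"fingers":{"type":"number"}}}},"grip_force":{"type":"number"}},"required":["commands"]}

```bash
ls; mkdir -p pics; python3 - <<'E'
from plant import r, optics
import cv2,numpy as np
np.set_printoptions(precision=4,suppress=True)
print(r.read_state())
for n in("scene","top","wrist"):
    c=optics.capture(n); cv2.imwrite(f"pics/{n}0.png",cv2.cvtColor(c["image"],cv2.COLOR_RGB2BGR))
    print(n,{k:v for k,v in c.items() if k!="image"})
a=cv2.imread("pics/top0.png");cv2.imwrite("pics/top0b.png",cv2.resize(a,(800,600),interpolation=cv2.INTER_CUBIC))
a=cv2.imread("pics/scene0.png");cv2.imwrite("pics/scene0b.png",cv2.resize(a,(800,600),interpolation=cv2.INTER_CUBIC))
E
```

```text
pics
{'clock': 0.0, 'qpos': array([-1.2328,  0.5765,  0.0249,  1.4379, -0.015 ,  1.129 , -0.0565]), 'joint_velocities': array([-0.0014, -0.0004,  0.0008, -0.0005,  0.    , -0.0003, -0.0022]), 'joint_efforts': array([  0.0001, -76.5761,   2.2503, -28.5994,   0.0153,   0.0121,
        -0.    ]), 'tcp_pos': array([0.2762, 0.6155, 0.2474]), 'tcp_rot': array([-0.5932,  0.5939,  0.3838, -0.3847]), 'wrist_force': array([ 0.7399,  0.8332, -0.141 ]), 'torque': array([0.0311, 0.0246, 0.0268]), 'width': 0.08503969734126149}
scene {'camera_matrix': array([[467.1574,   0.    , 258.3881],
       [  0.    , 467.1574, 196.6062],
       [  0.    ,   0.    ,   1.    ]]), 'R': array([[-0.3975,  0.9176,  0.0057],
       [ 0.503 ,  0.2231, -0.835 ],
       [-0.7675, -0.3291, -0.5502]]), 't': array([ 0.3313, -0.1399,  1.9865])}
top {'camera_matrix': array([[428.3777,   0.    , 253.4917],
       [  0.    , 428.3777, 195.3586],
       [  0.    ,   0.    ,   1.    ]]), 'R': array([[-0.0032, -0.9998,  0.0212],
       [-0.9967,  0.0014, -0.0811],
       [ 0.0811, -0.0214, -0.9965]]), 't': array([-0.1585,  0.5242,  1.3666])}
wrist {'camera_matrix': array([[301.5351,   0.    , 251.501 ],
       [  0.    , 301.5351, 193.0929],
       [  0.    ,   0.    ,   1.    ]]), 'mount': array([[ 1.    , -0.    , -0.0007,  0.0004],
       [ 0.0006, -0.2778,  0.9606, -0.1261],
       [-0.0002, -0.9606, -0.2778,  0.072 ],
       [ 0.    ,  0.    ,  0.    ,  1.    ]])}
```

View pics/top0b.png

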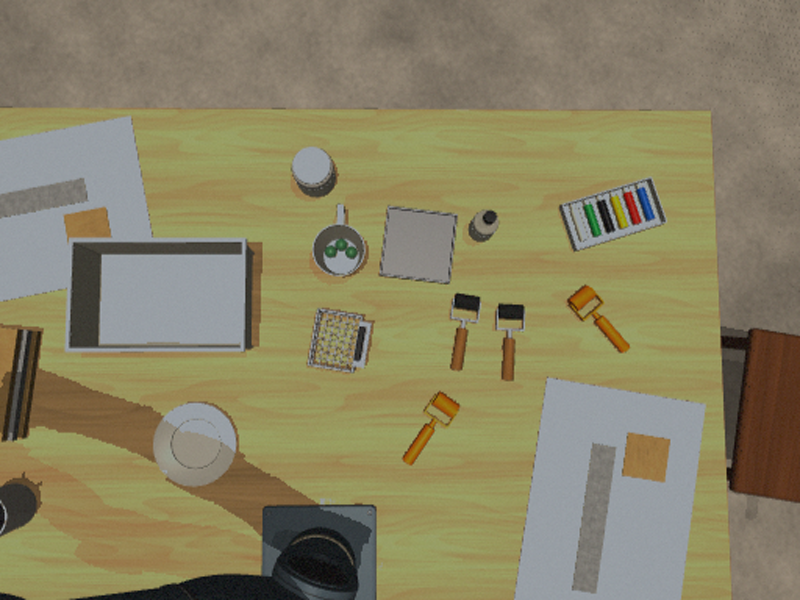

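View pics/scene0b.png

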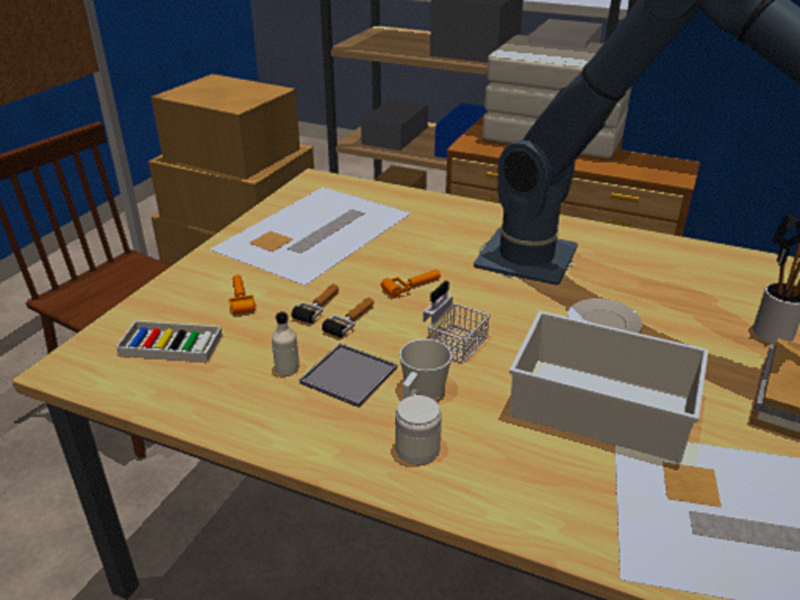

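Top view (800×600) shows the tub at (158,295), jug with three green marbles at (340,248) with its handle towards +x, and tray at (418,245). The basket is at (340,340) with its black bar on the −y side, and two black rollers are at (460,330) and (510,340). The two orange rollers, the tin (314,170), the bottle (484,225) and the plate (195,445) stay where they are.

```bash
cat > h.py <<'E'
from plant import r, optics
import cv2,numpy as np
np.set_printoptions(precision=4,suppress=True)
def cap(n):
    s=r.read_state(); c=optics.capture(n); K=c["camera_matrix"]
    if n=="wrist":
        M=c["mount"]; w,x,y,z=s["tcp_rot"]; from scipy.spatial.transform import Rotation as Ro
        Rt=Ro.from_quat([x,y,z,w]).as_matrix()
        Rc=Rt@M[:3,:3]; C=Rt@M[:3,3]+s["tcp_pos"]; R=Rc.T
    else:
        R=np.array(c["R"]); C=-R.T@np.array(c["t"])
    return dict(bgr=cv2.cvtColor(c["image"],cv2.COLOR_RGB2BGR),K=K,R=R,C=C)
def ray(c,uv,z):
    uv=np.atleast_2d(np.array(uv,float)); d=np.c_[uv,np.ones(len(uv))]@np.linalg.inv(c["K"]).T@c["R"]
    return c["C"]+d*((z-c["C"][2])/d[:,2])[:,None]
def proj(c,X):
    p=(np.atleast_2d(X)-c["C"])@c["R"].T@c["K"].T; return p[:,:2]/p[:,2:]
def blobs(m,amin=30):
    cs,_=cv2.findContours(m.astype(np.uint8),cv2.RETR_EXTERNAL,cv2.CHAIN_APPROX_NONE)
    return [k[:,0,:] for k in cs if cv2.contourArea(k)>amin]
def hsv(c): return cv2.cvtColor(c["bgr"],cv2.COLOR_BGR2HSV)
def up(c,name,box,s):
    a=c["bgr"][box[1]:box[3],box[0]:box[2]]; cv2.imwrite(name,cv2.resize(a,None,fx=s,fy=s,interpolation=cv2.INTER_CUBIC))
E
python3 - <<'E'
from h import *
c=cap("top");H=hsv(c);print("C",c["C"])
m=(H[:,:,1]<75)
for k in blobs(m,100):
    (x,y),wh,a=cv2.minAreaRect(k); print("lowsat px",np.array([x,y]),wh,a, "z0:",ray(c,[x,y],0)[0,:2])
    if 20000<0: pass
k=H[:,:,2]<60
for b in blobs(k&(np.indices(k.shape)[0]<300)&(np.indices(k.shape)[0]>120)&(np.indices(k.shape)[1]>180)):
    print("dark",cv2.minAreaRect(b))
cv2.imwrite("pics/mask1.png",m*255)
up(c,"pics/crop1.png",(180,120,340,260),5)
E
```

```text
C [ 0.4112 -0.1299  1.4077]
lowsat px [148. 351.] (64.0, 184.0) 90.0 z0: [0.0286 0.1777]
lowsat px [ 11.  325.5] (22.0, 33.0) 0.0 z0: [0.1115 0.6126]
lowsat px [488.5 345.5] (44.99999237060547, 74.99998474121094) -0.0 z0: [ 0.0361 -0.9209]
lowsat px [124.  283.5] (53.0, 52.0) 90.0 z0: [0.2413 0.2582]
lowsat px [391.1451 319.6084] (106.04788208007812, 143.69149780273438) 8.461288452148438 z0: [ 0.1208 -0.6054]
lowsat px [469.5 261. ] (78.0, 15.0) 90.0 z0: [ 0.3079 -0.8707]
lowsat px [ 11.86 246.48] (6.6468048095703125, 71.70063018798828) 8.130102157592773 z0: [0.3613 0.6204]
lowsat px [217.0838 217.8027] (36.495243072509766, 37.742942810058594) 8.972626686096191 z0: [ 0.4521 -0.0406]
lowsat px [326.5 205.5] (21.0, 19.0) 90.0 z0: [ 0.4918 -0.4013]
lowsat px [297.58 198.94] (18.667617797851562, 20.647518157958984) 8.130102157592773 z0: [ 0.5137 -0.3058]
lowsat px [309.0854 143.7317] (16.86676788330078, 20.458763122558594) 51.34019470214844 z0: [ 0.6985 -0.3464]
lowsat px [267.5244 155.9629] (45.434043884277344, 45.31489562988281) 6.842772960662842 z0: [ 0.6571 -0.2073]
lowsat px [218.67
[... 361 characters left out ...]
.4084]
lowsat px [255.5 107.5] (214.99996948242188, 510.99993896484375) 90.0 z0: [ 0.8214 -0.1678]
dark ((471.5, 255.0), (88.0, 19.0), 90.0)
dark ((229.82435607910156, 219.05404663085938), (3.945575714111328, 20.54987335205078), 9.462321281433105)
dark ((326.5, 199.0), (8.0, 15.0), 90.0)
dark ((298.3513488769531, 192.8918914794922), (15.782302856445312, 8.877545356750488), 9.462321281433105)
dark ((313.2500305175781, 138.75), (7.071067810058594, 7.77817440032959), 45.0)
dark ((387.12042236328125, 137.95620727539062), (20.333709716796875, 5.211580753326416), 70.01689147949219)[ WARN:0@1.201] global loadsave.cpp:1063 imwrite_ Unsupported depth image for selected encoder is fallbacked to CV_8U.
```

View pics/crop1.png

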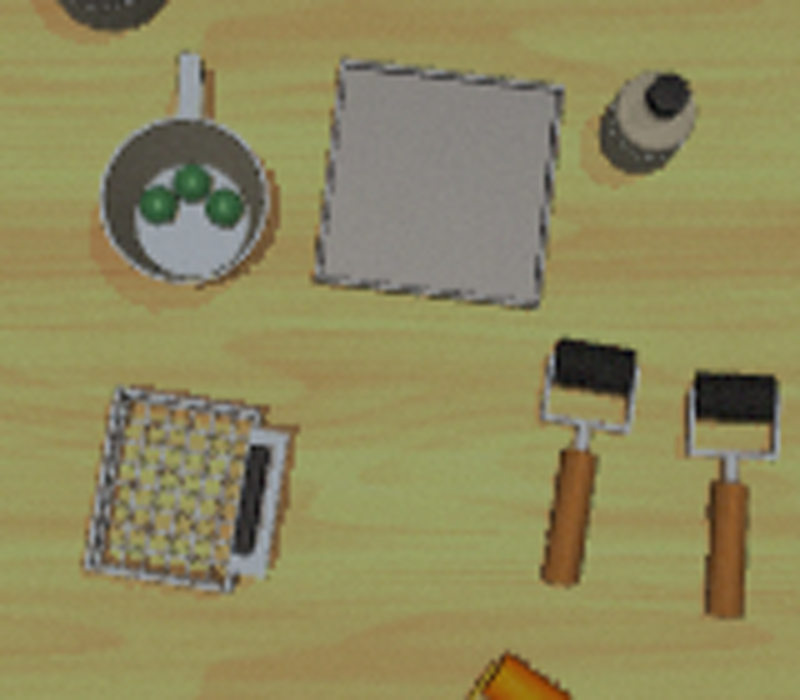

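View pics/mask1.png

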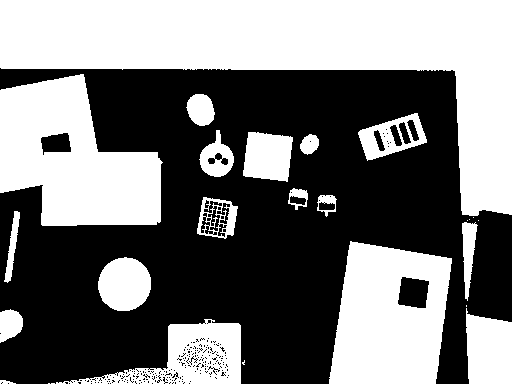

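```bash
python3 - <<'E'
from h import *
c=cap("top")
f=lambda u,z:ray(c,u,z)[:,:2]
q=np.array([[72,239.5],[248,239.5],[246,350.5],[67,350.5]])*.64
print("tub rim",f(q,.12)); P=f(q,.12); print(np.linalg.norm(P-np.roll(P,-1,0),axis=1),P.mean(0))
J=f([[217,160.2]],.09); print("jug mouth",J, f([[200.4,160.2],[233.6,160.2]],.09))
print("handle outer end/inner",f([[218.1,131],[217.9,143]],.082))
print("bar",f(cv2.boxPoints(((229.8,219.05),(3.95,20.5),9.46)),.132),f([229.8,219.05],.132))
T=f([[248.5,132],[292.5,137.5],[287.5,181.5],[243,176.5]],.012);print("tray",T,T.mean(0))
for n,a in(("r1",[[575/5,455/5],[563/5,580/5],[595/5,365/5]]),("r2",[[730/5,485/5],[724/5,612/5],[736/5,398/5]])):
    print(n,f(np.array(a)+[180,120],[.012][0]))
# basket base corners at z=.062 top
print("basket top corners",f(np.array([[122,388],[265,408],[232,588],[88,572]])/5+[180,120],.062))
H=hsv(c); m=(H[:,:,1]<75)
print("row edges tub: bottom", [(x,int(np.where(m[190:260,x])[0].max()+190)) for x in(50,90,130,155)], "right",[(y,int(np.where(m[y,100:180])[0].max()+100)) for y in(160,185,210)])
up(c,"pics/tub.png",(30,140,180,240),5)
s=cap("scene"); up(s,"pics/sc1.png",(180,170,480,320),2.6)
E
```

```text
tub rim [[0.6439 0.4664]
 [0.6441 0.1289]
 [0.4296 0.1295]
 [0.4306 0.4682]]
[0.3375 0.2145 0.3386 0.2133] [0.5371 0.2982]
jug mouth [[ 0.628  -0.0454]] [[ 0.628   0.006 ]
 [ 0.628  -0.0968]]
handle outer end/inner [[ 0.7219 -0.0479]
 [ 0.6837 -0.0475]]
bar [[ 0.4155 -0.076 ]
 [ 0.4755 -0.0859]
 [ 0.4735 -0.0975]
 [ 0.4135 -0.0875]] [[ 0.4445 -0.0867]]
tray [[ 0.7351 -0.1441]
 [ 0.7169 -0.2898]
 [ 0.5703 -0.2718]
 [ 0.5869 -0.1257]] [ 0.6523 -0.2078]
r1 [[ 0.4733 -0.2954]
 [ 0.392  -0.2867]
 [ 0.5323 -0.3092]]
r2 [[ 0.4535 -0.3967]
 [ 0.3709 -0.3914]
 [ 0.5105 -0.4016]]
basket top corners [[ 0.5138 -0.0045]
 [ 0.5011 -0.0943]
 [ 0.3884 -0.0738]
 [ 0.3987  0.016 ]]
row edges tub: bottom [(50, 225), (90, 224), (130, 259), (155, 224)] right [(160, 160), (185, 160), (210, 160)]
```

View pics/tub.png

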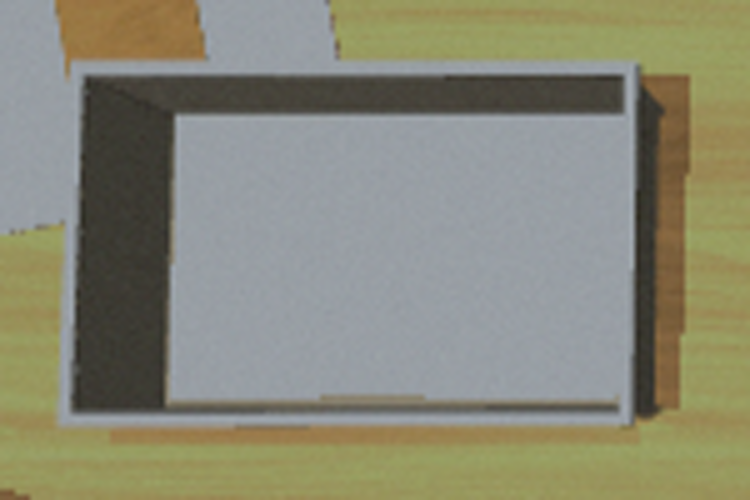

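View pics/sc1.png

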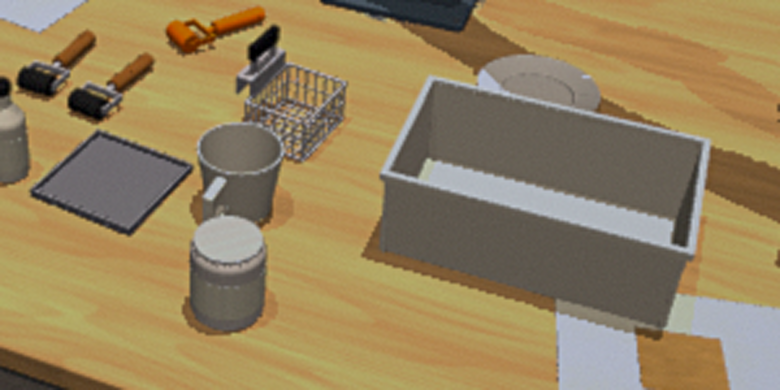

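Tub measures 342×219 mm, centred about (0.538, 0.303) with yaw near 0. Basket bar is at (0.4445, −0.087), turned about −9.4°; jug axis is near (0.628, −0.045) with its handle along +x; there are three marbles. Moving to the basket.

send_rows(
  commands=[
    {"travel":[0,0,0],"yaw":-8,"fingers":85},
    {"travel":[0,0,0],"yaw":-8,"fingers":85},
    {"travel":[0,0,0],"yaw":-8,"fingers":85},
    {"travel":[-20,0,-45],"yaw":0,"fingers":85},
    {"travel":[-20,0,-45],"yaw":0,"fingers":85},
    {"travel":[-20,0,-45],"yaw":0,"fingers":85},
    {"travel":[-20,0,-45],"yaw":0,"fingers":85},
    {"travel":[-48,0,0],"yaw":0,"fingers":85},
    {"travel":[-48,0,0],"yaw":0,"fingers":85},
    {"travel":[-48,0,0],"yaw":0,"fingers":85},
    {"travel":[-48,0,0],"yaw":0,"fingers":85},
    {"travel":[-48,0,0],"yaw":0,"fingers":85},
  ],
)

```text
clock: 1.5
tcp_pos: [0.4552, 0.2933, 0.2483]
tcp_rot: [-0.501, 0.501, 0.499, -0.499]
wrist_force: [0.9, -0.1, 0.3]
width: 0.085
```

send_rows(
  commands=[
    {"travel":[-48,0,0],"yaw":0,"fingers":85},
    {"travel":[-48,0,0],"yaw":0,"fingers":85},
    {"travel":[-48,0,0],"yaw":0,"fingers":85},
    {"travel":[-48,0,0],"yaw":0,"fingers":85},
    {"travel":[-48,0,0],"yaw":0,"fingers":85},
    {"travel":[-48,0,0],"yaw":0,"fingers":85},
    {"travel":[-48,0,0],"yaw":0,"fingers":85},
    {"travel":[-20,0,0],"yaw":8.5,"fingers":85},
    {"travel":[0,0,0],"yaw":1,"fingers":85},
  ],
)

```text
clock: 2.4
tcp_pos: [0.454, -0.0643, 0.2485]
tcp_rot: [-0.542, 0.543, 0.453, -0.453]
wrist_force: [0.5, 0.3, -0.2]
width: 0.0848
```

```bash
cat >> h.py <<'E'
def st():
    s=r.read_state(); w,x,y,z=s["tcp_rot"]; h=np.degrees(np.arctan2(2*(x*y+w*z),1-2*(y*y+z*z)))
    print("t %.1f"%s["clock"],"tcp",s["tcp_pos"],"head %.2f"%h,"F",s["wrist_force"],"T",s["torque"],"w %.4f"%s["width"]); return s["tcp_pos"],h
def go(X):
    p,h=st(); d=np.array(X)-p; a=np.radians(h)
    print("need tool mm",1000*np.array([d[0]*np.cos(a)+d[1]*np.sin(a),-d[2],-d[0]*np.sin(a)+d[1]*np.cos(a)]).round(4))
E
python3 - <<'E'
from h import *
go([.4455,-.086,.25])
c=cap("wrist");H=hsv(c)
for b in blobs(H[:,:,2]<60,150): print(cv2.minAreaRect(b),ray(c,cv2.minAreaRect(b)[0],.132))
up(c,"pics/w1.png",(0,0,512,384),1.3)
E
```

```text
t 2.4 tcp [ 0.454  -0.0643  0.2485] head 79.72 F [ 0.5214  0.2925 -0.2107] T [-0.0079  0.0172 -0.0205] w 0.0848
need tool mm [-22.8  -1.5   4.5]
((289.545654296875, 282.3373718261719), (47.17407989501953, 79.42921447753906), 79.11447143554688) [[ 0.5424 -0.0445  0.132 ]]
((16.981708526611328, 244.33535766601562), (40.85967254638672, 38.54060745239258), 83.6598129272461) [[ 0.4619 -0.2755  0.132 ]]
((80.49040222167969, 243.25038146972656), (50.501121520996094, 50.38582992553711), 87.79740142822266) [[ 0.4709 -0.22    0.132 ]]
((225.2595672607422, 182.4896240234375), (77.33816528320312, 16.306961059570312), 87.70938873291016) [[ 0.4396 -0.0833  0.132 ]]
((255.5, 248.0), (270.0, 511.0), 90.0) [[ 0.5028 -0.0691  0.132 ]]
((83.25, 80.25000762939453), (13.914020538330078, 47.75039291381836), 18.43494987487793) [[ 0.3424 -0.1729  0.132 ]]
```

View pics/w1.png

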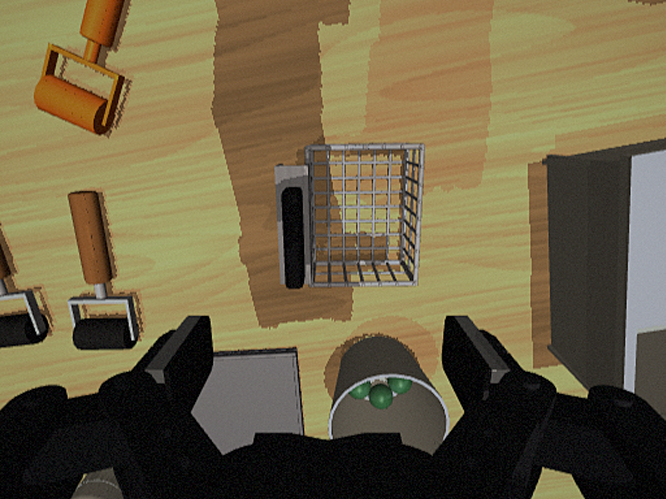

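Wrist view confirms the bar, at crop pixel (292,237), close to the estimate. Three marbles show in the jug.

send_rows(
  commands=[
    {"travel":[-22,0,7],"yaw":-0.5,"fingers":85},
    {"travel":[0,35,0],"yaw":0,"fingers":85},
    {"travel":[0,35,0],"yaw":0,"fingers":85},
    {"travel":[0,35,0],"yaw":0,"fingers":85},
    {"travel":[0,25,0],"yaw":0,"fingers":85},
    {"travel":[0,0,0],"yaw":0,"fingers":50},
    {"travel":[0,0,0],"yaw":0,"fingers":20},
    {"travel":[0,0,0],"yaw":0,"fingers":0},
    {"travel":[0,0,0],"yaw":0,"fingers":0},
    {"travel":[0,0,0],"yaw":0,"fingers":0},
    {"travel":[0,0,0],"yaw":0,"fingers":0},
    {"travel":[0,0,0],"yaw":0,"fingers":0},
  ],
  grip_force=60,
)

```text
clock: 3.65
tcp_pos: [0.4442, -0.0815, 0.119]
tcp_rot: [-0.538, 0.539, 0.459, -0.458]
wrist_force: [-0.8, -2.5, 8.7]
width: 0.0114
```

```bash
python3 -c "
from h import *
st()"
```

```text
t 3.6 tcp [ 0.4442 -0.0815  0.119 ] head 80.81 F [-0.8173 -2.4692  8.6949] T [-0.251   0.1571  0.0294] w 0.0114
```

send_rows(
  commands=[
    {"travel":[0,-25,0],"yaw":0,"fingers":0},
    {"travel":[0,-35,0],"yaw":0,"fingers":0},
    {"travel":[0,-35,0],"yaw":0,"fingers":0},
    {"travel":[0,-35,0],"yaw":0,"fingers":0},
    {"travel":[0,-30,0],"yaw":0,"fingers":0},
    {"travel":[0,0,0],"yaw":-5,"fingers":0},
    {"travel":[0,0,0],"yaw":-4.2,"fingers":0},
    {"travel":[30,0,-15],"yaw":0,"fingers":0},
    {"travel":[30,0,-15],"yaw":0,"fingers":0},
    {"travel":[30,0,-15],"yaw":0,"fingers":0},
    {"travel":[30,0,-15],"yaw":0,"fingers":0},
    {"travel":[30,0,-15],"yaw":0,"fingers":0},
  ],
)

```text
clock: 4.85
tcp_pos: [0.5186, 0.0701, 0.278]
tcp_rot: [0.5, -0.5, -0.5, 0.5]
wrist_force: [1.8, -1.1, -2.6]
width: 0.0109
```

send_rows(
  commands=[
    {"travel":[30,0,-15],"yaw":0,"fingers":0},
    {"travel":[30,0,-10],"yaw":0,"fingers":0},
    {"travel":[15,0,0],"yaw":0,"fingers":0},
    {"travel":[0,0,0],"yaw":0,"fingers":0},
    {"travel":[0,0,0],"yaw":0,"fingers":0},
  ],
)

```text
clock: 5.35
tcp_pos: [0.543, 0.1429, 0.278]
tcp_rot: [0.5, -0.5, -0.5, 0.501]
wrist_force: [-0.6, -1.0, -1.3]
width: 0.0112
```

```bash
python3 - <<'E'
from h import *
go([.545,.140,.265])
c=cap("wrist"); up(c,"pics/w2.png",(0,0,512,384),1.5)
s=cap("scene"); up(s,"pics/s2.png",(200,100,480,320),2.8)
E
```

```text
t 5.3 tcp [0.543  0.1429 0.278 ] head 90.03 F [-0.5745 -0.9593 -1.2795] T [-0.1075 -0.0154 -0.0065] w 0.0112
need tool mm [-2.9 13.  -2. ]
```

View pics/w2.png

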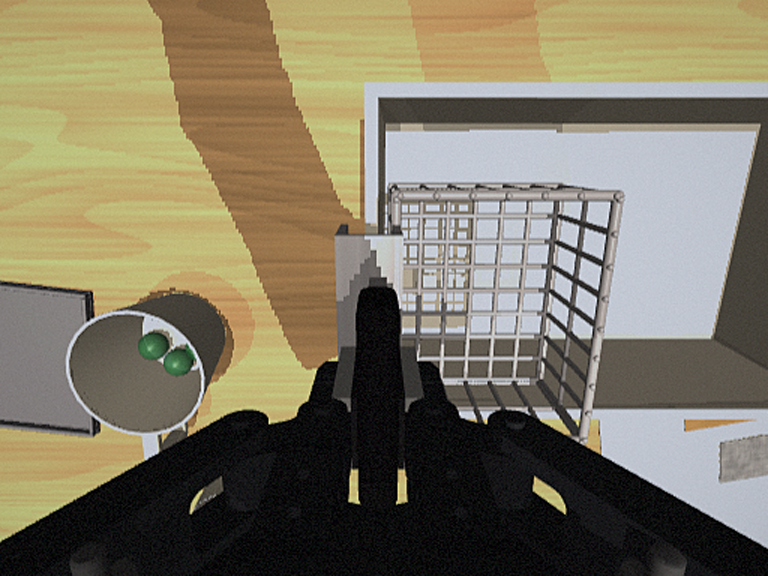

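```bash
python3 - <<'E'
from h import *
c=cap("wrist");f=lambda u,z:ray(c,(np.atleast_2d(np.array(u,float))+.5)/1.5-.5,z)[:,:2]
print("rim outer/inner at top-left",f([[365,90],[365,130],[364,180],[384,130],[386,180]],.12))
print("near wall outer corner",f([[366,84]],.12))
print("lip left edge, plate right",f([[336,236],[403,236]],.249))
st()
E
```

```text
rim outer/inner at top-left [[0.433  0.1357]
 [0.455  0.1355]
 [0.4839 0.1346]
 [0.455  0.1467]
 [0.4839 0.148 ]]
near wall outer corner [[0.4298 0.1363]]
lip left edge, plate right [[0.4972 0.1286]
 [0.4972 0.1518]]
t 5.5 tcp [0.5435 0.1422 0.2784] head 89.92 F [-0.9598  0.6475 -1.6217] T [-0.1169  0.0008 -0.0082] w 0.0115
```

send_rows(
  commands=[
    {"travel":[-1,20,0],"yaw":0,"fingers":0},
    {"travel":[0,25,0],"yaw":0,"fingers":0},
    {"travel":[0,25,0],"yaw":0,"fingers":0},
    {"travel":[0,15,0],"yaw":0,"fingers":0},
    {"travel":[0,15,0],"yaw":0,"fingers":0},
    {"travel":[0,10,0],"yaw":0,"fingers":0},
    {"travel":[0,8,0],"yaw":0,"fingers":0},
    {"travel":[0,0,0],"yaw":0,"fingers":0},
    {"travel":[0,0,0],"yaw":0,"fingers":0},
  ],
)

```text
clock: 6.4
tcp_pos: [0.5439, 0.1428, 0.1607]
tcp_rot: [-0.5, 0.5, 0.5, -0.5]
wrist_force: [-0.2, -0.9, -3.3]
width: 0.0113
```

```bash
python3 - <<'E'
from h import *
st()
s=cap("scene"); up(s,"pics/s3.png",(240,140,480,320),3.2)
E
```

```text
t 6.4 tcp [0.5439 0.1428 0.1607] head 90.01 F [-0.2326 -0.899  -3.2947] T [-0.1111 -0.0153  0.0112] w 0.0113
```

View pics/s3.png

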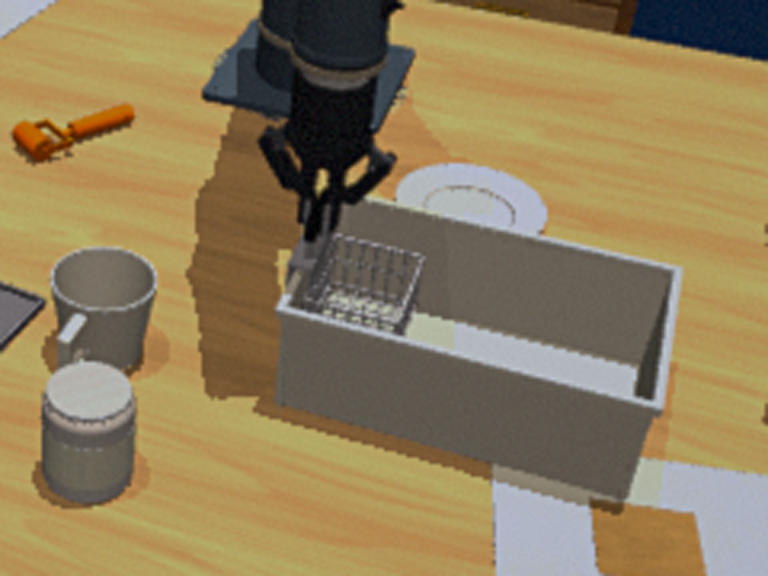

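Basket is in the tub with its lip straddling the end wall, at crop pixel (305,265). I'll lower the last few millimetres, release and back straight up.

send_rows(
  commands=[
    {"travel":[0,4,0],"yaw":0,"fingers":0},
    {"travel":[0,3,0],"yaw":0,"fingers":0},
    {"travel":[0,0,0],"yaw":0,"fingers":0},
    {"travel":[0,0,0],"yaw":0,"fingers":30},
    {"travel":[0,0,0],"yaw":0,"fingers":45},
    {"travel":[0,0,0],"yaw":0,"fingers":45},
    {"travel":[0,-20,0],"yaw":0,"fingers":45},
    {"travel":[0,-30,0],"yaw":0,"fingers":50},
    {"travel":[0,-40,0],"yaw":0,"fingers":80},
    {"travel":[0,-25,0],"yaw":0,"fingers":85},
  ],
)

```text
clock: 7.45
tcp_pos: [0.5442, 0.143, 0.2709]
tcp_rot: [-0.5, 0.5, 0.501, -0.499]
wrist_force: [0.6, -0.3, -0.0]
width: 0.0768
```

```bash
python3 - <<'E'
from h import *
st()
c=cap("wrist"); up(c,"pics/w3.png",(150,0,512,300),2)
c=cap("top");H=hsv(c)
m=H[:,:,2]<60; m[:,:120]=0;m[:,180:]=0
E
```

```text
t 7.5 tcp [0.5442 0.143  0.2709] head 90.03 F [ 0.5901 -0.2866 -0.0215] T [ 0.0364 -0.0187  0.0024] w 0.0768
```

View pics/w3.png

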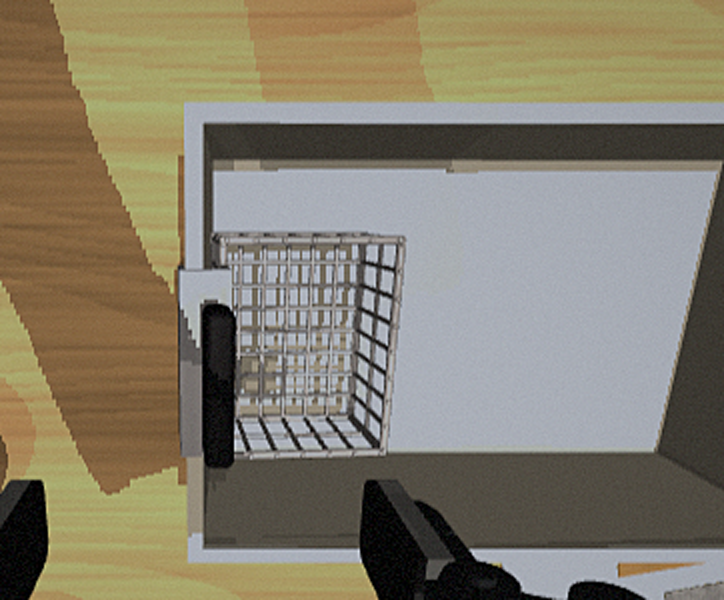

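Basket hangs on the end wall, upright and free of the fingers. Next, go above the jug handle.

send_rows(
  commands=[
    {"travel":[-27,0,-25],"yaw":0,"fingers":60},
    {"travel":[-27,0,-25],"yaw":0,"fingers":60},
    {"travel":[-27,0,-25],"yaw":0,"fingers":60},
    {"travel":[-27,0,-25],"yaw":0,"fingers":60},
    {"travel":[-27,0,-25],"yaw":0,"fingers":60},
    {"travel":[-27,0,-25],"yaw":0,"fingers":60},
    {"travel":[-27,0,-25],"yaw":1.5,"fingers":60},
    {"travel":[0,0,0],"yaw":0,"fingers":60},
    {"travel":[0,0,0],"yaw":0,"fingers":60},
  ],
)

```text
clock: 8.45
tcp_pos: [0.7186, -0.0469, 0.2665]
tcp_rot: [0.507, -0.506, -0.493, 0.494]
wrist_force: [-0.4, -0.5, 0.9]
width: 0.0601
```

```bash
python3 - <<'E'
from h import *
go([.719,-.0463,.15])
c=cap("wrist"); up(c,"pics/w4.png",(100,60,420,300),2.4)
s=cap("top")
t=(np.array([[191,57],[190,115]])+.5)/5-.5+[180,120]
print("handle by top",ray(s,t,.082))
T=np.array([(314*.64),(158*.64)]);print("tin top approx",ray(s,T,.1))
print("bar projected at crop px",(proj(c,[[.719,-.0463,.082],[.724,-.0463,.082],[.629,-.044,.09]])-[100,60])*2.4)
E
```

```text
t 8.4 tcp [ 0.7186 -0.0469  0.2665] head 88.45 F [-0.3936 -0.5336  0.8961] T [ 0.0968  0.0149 -0.0284] w 0.0601
need tool mm [  0.6 116.5  -0.4]
handle by top [[ 0.7219 -0.047   0.082 ]
 [ 0.685  -0.0465  0.082 ]]
tin top approx [[0.812  0.0045 0.1   ]]
bar projected at crop px [[363.1691 281.6675]
 [363.479  292.6969]
 [362.7273  64.0335]]
```

View pics/w4.png

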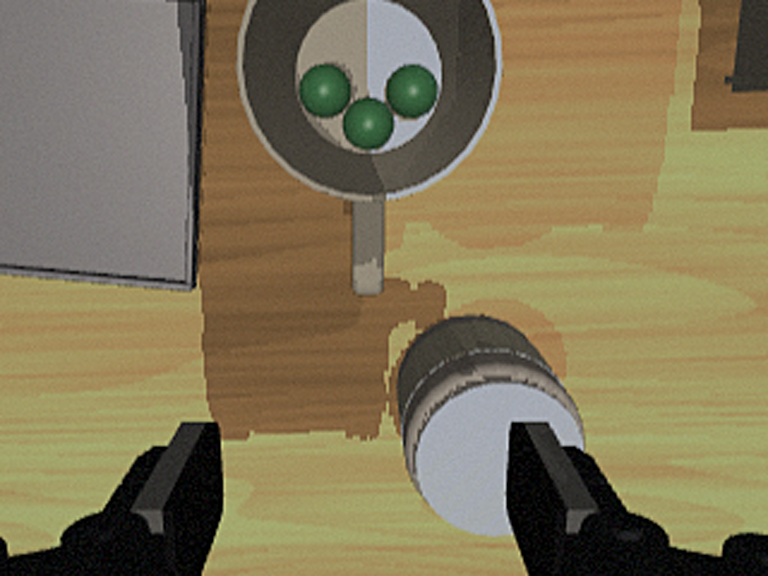

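Handle end is at crop pixel (368,293), within 2 mm of the prediction, and the tin is clear of the fingers. Descend and grip.

send_rows(
  commands=[
    {"travel":[2,30,0],"yaw":0,"fingers":50},
    {"travel":[0,40,0],"yaw":0,"fingers":50},
    {"travel":[0,40,0],"yaw":0,"fingers":50},
    {"travel":[0,40,0],"yaw":0,"fingers":50},
    {"travel":[0,35,0],"yaw":0,"fingers":50},
    {"travel":[0,22,0],"yaw":0,"fingers":50},
    {"travel":[0,0,0],"yaw":0,"fingers":30},
    {"travel":[0,0,0],"yaw":0,"fingers":0},
    {"travel":[0,0,0],"yaw":0,"fingers":0},
    {"travel":[0,0,0],"yaw":0,"fingers":0},
    {"travel":[0,0,0],"yaw":0,"fingers":0},
  ],
  grip_force=100,
)

```text
clock: 9.65
tcp_pos: [0.7199, -0.0438, 0.0631]
tcp_rot: [-0.506, 0.507, 0.494, -0.493]
wrist_force: [0.6, 0.3, 5.2]
width: 0.0124
```

send_rows(
  commands=[
    {"travel":[0,-20,0],"yaw":0,"fingers":0},
    {"travel":[0,-20,0],"yaw":0,"fingers":0},
    {"travel":[0,-20,0],"yaw":0,"fingers":0},
    {"travel":[0,-20,0],"yaw":0,"fingers":0},
    {"travel":[0,-20,0],"yaw":0,"fingers":0},
    {"travel":[0,0,0],"yaw":-1.5,"fingers":0},
    {"travel":[0,0,0],"yaw":0,"fingers":0},
  ],
)

```text
clock: 10.35
tcp_pos: [0.7187, -0.0441, 0.1612]
tcp_rot: [-0.499, 0.5, 0.501, -0.5]
wrist_force: [0.3, -0.0, -3.5]
width: 0.0124
```

```bash
python3 - <<'E'
from h import *
go([.790,.204,.20])
s=cap("scene"); up(s,"pics/s5.png",(200,100,480,320),2.6)
E
```

```text
t 10.3 tcp [ 0.7187 -0.0441  0.1612] head 90.12 F [ 0.2734 -0.0461 -3.5248] T [ 0.0401 -0.2485 -0.0057] w 0.0124
need tool mm [248.  -38.8 -71.8]
```

View pics/s5.png

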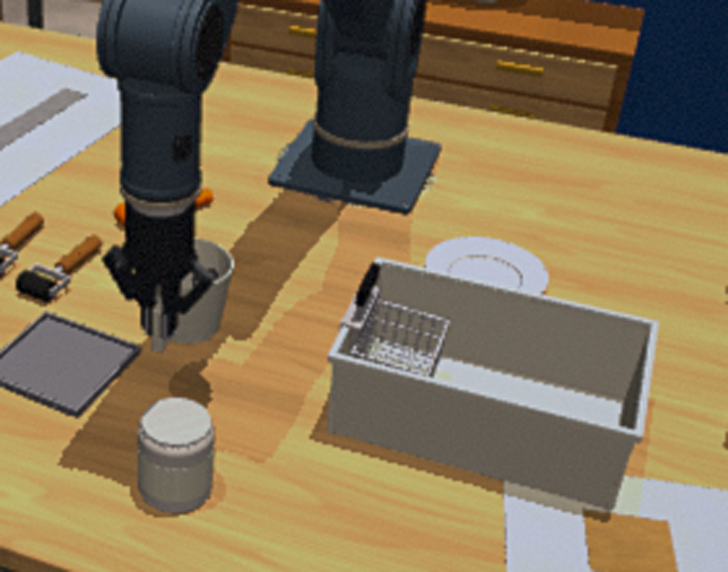

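send_rows(
  commands=[
    {"travel":[0,-25,0],"yaw":0,"fingers":0},
    {"travel":[0,-20,0],"yaw":0,"fingers":0},
    {"travel":[25,0,-7],"yaw":0,"fingers":0},
    {"travel":[31,0,-8],"yaw":0,"fingers":0},
    {"travel":[32,0,-9],"yaw":0,"fingers":0},
    {"travel":[32,0,-9],"yaw":0,"fingers":0},
    {"travel":[32,0,-9],"yaw":0,"fingers":0},
    {"travel":[32,0,-8],"yaw":0,"fingers":0},
    {"travel":[32,0,-8],"yaw":0,"fingers":0},
    {"travel":[20,0,-8],"yaw":0,"fingers":0},
    {"travel":[12,0,0],"yaw":0,"fingers":0},
    {"travel":[0,0,0],"yaw":0,"fingers":0},
  ],
)

```text
clock: 11.6
tcp_pos: [0.7836, 0.2063, 0.2042]
tcp_rot: [0.5, -0.498, -0.5, 0.501]
wrist_force: [-0.5, -0.6, -2.4]
width: 0.0125
```

send_rows(
  commands=[
    {"travel":[0,15,0],"yaw":0,"fingers":0},
    {"travel":[0,15,0],"yaw":0,"fingers":0},
    {"travel":[0,8,0],"yaw":0,"fingers":0},
    {"travel":[0,0,0],"yaw":0,"fingers":0},
    {"travel":[0,0,0],"yaw":0,"fingers":0},
  ],
)

```text
clock: 12.1
tcp_pos: [0.7847, 0.2034, 0.1681]
tcp_rot: [0.5, -0.5, -0.5, 0.5]
wrist_force: [-0.2, 0.1, -2.5]
width: 0.0127
```

```bash
python3 - <<'E'
from h import *
go([.785,.204,.168])
E
```

```text
t 12.1 tcp [0.7847 0.2034 0.1681] head 89.99 F [-0.202   0.0817 -2.476 ] T [ 0.0345 -0.2197  0.034 ] w 0.0127
need tool mm [ 0.6  0.1 -0.3]
```

send_rows(
  commands=[
    {"travel":[0,0,5],"yaw":0,"fingers":0},
    {"travel":[0,0,4],"yaw":0,"fingers":0},
    {"travel":[0,-9,6],"yaw":0,"fingers":0},
    {"travel":[0,-9,6],"yaw":0,"fingers":0},
    {"travel":[0,-9,6],"yaw":0,"fingers":0},
    {"travel":[0,-7,6],"yaw":0,"fingers":0},
    {"travel":[0,-7,6],"yaw":0,"fingers":0},
    {"travel":[0,-7,6],"yaw":0,"fingers":0},
    {"travel":[0,-7,10],"yaw":0,"fingers":0},
    {"travel":[0,-7,10],"yaw":0,"fingers":0},
    {"travel":[0,-7,10],"yaw":0,"fingers":0},
  ],
  grip_force=30,
)

```text
clock: 13.2
tcp_pos: [0.7115, 0.2038, 0.2399]
tcp_rot: [-0.498, 0.502, 0.502, -0.498]
wrist_force: [7.8, -0.1, -1.4]
width: 0.0129
```

```bash
python3 - <<'E'
from h import *
go([.712,.204,.2377])
s=cap("scene"); up(s,"pics/s6.png",(240,100,480,320),2.6)
E
```

```text
t 13.2 tcp [0.7115 0.2038 0.2399] head 90.00 F [ 7.7962 -0.1313 -1.3797] T [-0.0013 -2.3851 -0.1126] w 0.0129
need tool mm [ 0.2  2.2 -0.5]
```

View pics/s6.png

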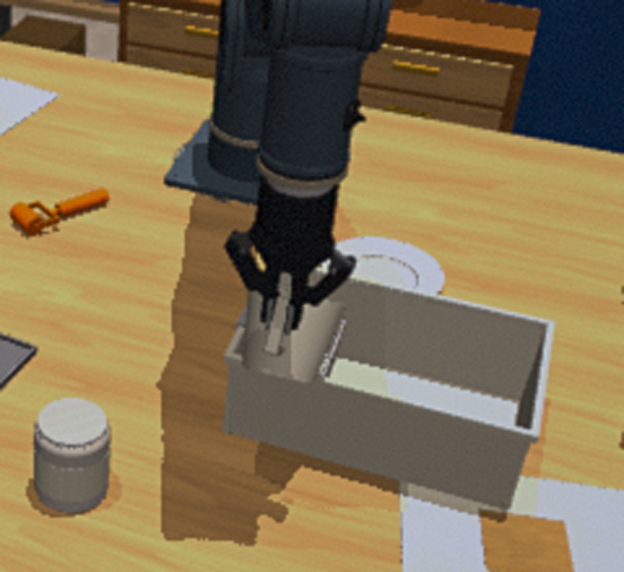

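```bash
cat >> h.py <<'E'
def bar(s,G):
    for th in range(0,120,10):
        t=np.radians(th); d=np.array([-np.sin(t),0,np.cos(t)]); e=np.array([np.cos(t),0,np.sin(t)])
        print(th,proj(s,[G+.017*d+.005*e,G-.041*d+.005*e, G-.09*e+.025*d]).round(1).tolist())
E
python3 - <<'E'
from h import *
s=cap("scene"); bar(s,np.array([.7115,.2038,.242]))
E
```

```text
0 [[347.8, 215.5], [345.5, 233.0], [356.7, 194.9]]
10 [[348.2, 214.7], [344.8, 234.0], [356.3, 199.1]]
20 [[348.5, 214.1], [344.3, 234.6], [355.6, 203.9]]
30 [[348.7, 213.6], [343.9, 234.8], [354.7, 209.1]]
40 [[349.0, 213.3], [343.6, 234.5], [353.6, 214.5]]
50 [[349.1, 213.2], [343.3, 233.8], [352.3, 220.1]]
60 [[349.3, 213.3], [343.3, 232.6], [350.9, 225.6]]
70 [[349.4, 213.6], [343.3, 231.0], [349.4, 231.0]]
80 [[349.4, 214.1], [343.5, 229.0], [347.9, 236.1]]
90 [[349.4, 214.8], [343.8, 226.7], [346.3, 240.8]]
100 [[349.3, 215.6], [344.3, 224.2], [344.7, 245.0]]
110 [[349.2, 216.5], [344.8, 221.6], [343.2, 248.5]]
```

```bash
python3 - <<'E'
from h import *
s=cap("scene"); G=np.array([.7115,.2038,.242])
q=np.array([[345,320],[335,345],[323,375]])/2.6+[240,100]
a=np.linspace(0,2*np.pi,361)
for th in range(10,80,5):
    t=np.radians(th); d=np.array([-np.sin(t),0,np.cos(t)]); e=np.array([np.cos(t),0,np.sin(t)])
    X=G-.09*e+.025*d+.053*(np.cos(a)[:,None]*e+np.sin(a)[:,None]*np.array([0,1,0])); p=proj(s,X)
    print(th,[round(float(np.linalg.norm(p-k,axis=1).min()),1) for k in q])
E
```

```text
10 [16.6, 25.6, 36.9]
15 [15.2, 24.3, 35.7]
20 [13.6, 22.9, 34.5]
25 [11.7, 21.2, 33.0]
30 [9.5, 19.3, 31.3]
35 [6.8, 16.9, 29.2]
40 [3.8, 13.4, 25.4]
45 [1.4, 9.8, 21.5]
50 [2.2, 6.2, 17.6]
55 [4.0, 2.9, 13.7]
60 [5.9, 0.4, 10.0]
65 [7.7, 0.1, 6.5]
70 [9.4, 1.2, 3.3]
75 [11.1, 2.6, 0.7]
```

send_rows(
  commands=[
    {"travel":[0,-3,8],"yaw":0,"fingers":0},
    {"travel":[0,-3,8],"yaw":0,"fingers":0},
    {"travel":[0,-2,8],"yaw":0,"fingers":0},
    {"travel":[0,-2,8],"yaw":0,"fingers":0},
    {"travel":[0,-1,9],"yaw":0,"fingers":0},
    {"travel":[0,-1,9],"yaw":0,"fingers":0},
    {"travel":[0,-1,9],"yaw":0,"fingers":0},
    {"travel":[0,-1,9],"yaw":0,"fingers":0},
    {"travel":[0,0,0],"yaw":0,"fingers":0},
  ],
)

```text
clock: 14.25
tcp_pos: [0.6405, 0.2042, 0.2518]
tcp_rot: [-0.5, 0.5, 0.5, -0.5]
wrist_force: [-0.7, 0.4, -2.6]
width: 0.0125
```

```bash
python3 - <<'E'
from h import *
go([.642,.204,.2543])
s=cap("scene");w=cap("wrist")
a=cv2.resize(s["bgr"][100:320,240:420],None,fx=2,fy=2); b=cv2.resize(w["bgr"][100:320,100:400],None,fx=2,fy=2)[:440]
cv2.imwrite("pics/s7.png",cv2.resize(np.hstack([a,b]),None,fx=.82,fy=.82))
E
```

```text
t 14.2 tcp [0.6405 0.2042 0.2518] head 90.07 F [-0.7321  0.4356 -2.6408] T [-0.0142 -0.1058 -0.0771] w 0.0125
need tool mm [-0.3 -2.5 -1.5]
```

View pics/s7.png

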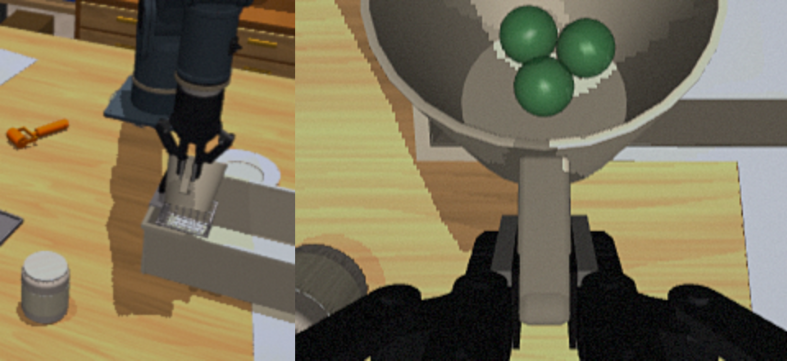

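```bash
cat >> h.py <<'E'
def tilt(w,G):
    for th in range(0,100,5):
        t=np.radians(th); d=np.array([-np.sin(t),0,np.cos(t)]); e=np.array([np.cos(t),0,np.sin(t)])
        print(th,proj(w,[G-.037*e+.025*d,G-.05*e-.061*d,G-.037*e+.017*d,G+.005*e+.017*d,G-.09*e+.025*d+[0,.053,0],G-.09*e+.025*d-[0,.053,0]]).round(0).tolist())
E
python3 - <<'E'
from h import *
p,_=st();w=cap("wrist"); tilt(w,p+[0,0,.002])
E
```

```text
t 14.3 tcp [0.6417 0.204  0.2515] head 90.04 F [-0.0791  0.178  -2.4202] T [ 0.0097 -0.134   0.0359] w 0.0127
0 [[249.0, 210.0], [250.0, 143.0], [249.0, 203.0], [249.0, 300.0], [426.0, 42.0], [71.0, 42.0]]
5 [[249.0, 201.0], [250.0, 151.0], [249.0, 197.0], [249.0, 297.0], [413.0, 41.0], [85.0, 41.0]]
10 [[249.0, 194.0], [250.0, 159.0], [249.0, 192.0], [249.0, 294.0], [402.0, 42.0], [96.0, 42.0]]
15 [[249.0, 188.0], [250.0, 168.0], [249.0, 188.0], [249.0, 291.0], [392.0, 45.0], [107.0, 45.0]]
20 [[249.0, 182.0], [250.0, 176.0], [249.0, 184.0], [249.0, 288.0], [382.0, 50.0], [117.0, 50.0]]
25 [[249.0, 178.0], [250.0, 185.0], [250.0, 182.0], [249.0, 284.0], [374.0, 56.0], [125.0, 56.0]]
30 [[249.0, 175.0], [250.0, 194.0], [250.0, 180.0], [249.0, 280.0], [367.0, 63.0], [133.0, 63.0]]
35 [[250.0, 173.0], [250.0, 203.0], [250.0, 179.0], [249.0, 277.0], [360.0, 70.0], [139.0, 70.0]]
40 [[250.0, 171.0], [250.0, 212.0], [250.0, 179.0], [249.0, 273.0], [355.0, 79.0], [145.0, 78.0]]
45 [[250.0, 171.0], [250.0, 221.0], [250.0, 180.0], [249.0, 269.0], [349.0, 87.0], [151.0, 87.0]]
50 [[250.0, 171
[... 282 characters left out ...]

65 [[250.0, 176.0], [250.0, 259.0], [250.0, 188.0], [249.0, 254.0], [334.0, 124.0], [166.0, 124.0]]
70 [[250.0, 178.0], [250.0, 269.0], [250.0, 191.0], [249.0, 250.0], [331.0, 134.0], [169.0, 134.0]]
75 [[250.0, 181.0], [250.0, 279.0], [250.0, 194.0], [249.0, 247.0], [329.0, 143.0], [172.0, 143.0]]
80 [[250.0, 185.0], [250.0, 289.0], [250.0, 198.0], [249.0, 244.0], [327.0, 153.0], [174.0, 153.0]]
85 [[250.0, 189.0], [250.0, 299.0], [250.0, 202.0], [250.0, 241.0], [325.0, 163.0], [176.0, 163.0]]
90 [[250.0, 193.0], [250.0, 310.0], [250.0, 207.0], [250.0, 238.0], [323.0, 173.0], [177.0, 173.0]]
95 [[250.0, 198.0], [250.0, 321.0], [250.0, 212.0], [250.0, 236.0], [322.0, 183.0], [179.0, 183.0]]
```

send_rows(
  commands=[
    {"travel":[0,0,0],"yaw":0,"fingers":0},
    {"travel":[0,-15,0],"yaw":0,"fingers":0},
    {"travel":[0,-15,0],"yaw":0,"fingers":0},
    {"travel":[0,0,-20],"yaw":0,"fingers":0},
    {"travel":[0,0,-25],"yaw":0,"fingers":0},
    {"travel":[0,0,-25],"yaw":0,"fingers":0},
    {"travel":[0,0,-25],"yaw":0,"fingers":0},
    {"travel":[0,0,-23],"yaw":0,"fingers":0},
    {"travel":[0,15,0],"yaw":0,"fingers":0},
    {"travel":[0,15,0],"yaw":0,"fingers":0},
    {"travel":[0,8,0],"yaw":0,"fingers":0},
    {"travel":[0,0,0],"yaw":0,"fingers":0},
  ],
  grip_force=100,
)

```text
clock: 15.6
tcp_pos: [0.7591, 0.2038, 0.2415]
tcp_rot: [0.5, -0.499, -0.499, 0.501]
wrist_force: [-0.5, -0.1, -1.8]
width: 0.0125
```

```bash
cat >> h.py <<'E'
def look(save=None):
    p,h=st(); w=cap("wrist"); H=hsv(w)
    if save: up(w,save,(0,0,512,384),1.5)
    g=cv2.inRange(H,(40,80,20),(85,255,255)); 
    print("green",[(np.round(cv2.minEnclosingCircle(b)[0],0).tolist(),round(cv2.minEnclosingCircle(b)[1],1)) for b in blobs(g,40)])
    for u in (225,250,275):
        col=H[:,u-1:u+2].astype(int).mean(1)
        print(u,"sat",col[100:340:6,1].astype(int).tolist()); print("   val",col[100:340:6,2].astype(int).tolist())
    return p,w
E
python3 - <<'E'
from h import *
p,w=look("pics/w8.png")
for v in (40,70,100,130): 
    row=hsv(w)[v-1:v+2].astype(int).mean(0); print(v,row[60:460:8,1].astype(int).tolist())
E
```

```text
t 15.6 tcp [0.7591 0.2038 0.2415] head 90.03 F [-0.4805 -0.0528 -1.8108] T [-0.0548 -0.0472 -0.0008] w 0.0125
green [([257.0, 133.0], 37.6)]
225 sat [45, 45, 42, 99, 100, 44, 46, 45, 49, 47, 48, 49, 46, 43, 44, 39, 37, 37, 125, 128, 129, 130, 106, 52, 22, 18, 23, 18, 126, 156, 193, 99, 153, 179, 171, 179, 127, 89, 104, 136]
   val [168, 161, 136, 72, 70, 117, 116, 120, 122, 120, 118, 118, 120, 118, 138, 89, 92, 72, 130, 143, 141, 149, 112, 67, 56, 50, 50, 49, 8, 14, 13, 16, 10, 16, 10, 15, 4, 15, 17, 17]
250 sat [45, 105, 121, 114, 106, 110, 135, 114, 97, 85, 110, 112, 46, 42, 41, 42, 41, 41, 43, 49, 42, 42, 45, 47, 39, 43, 43, 43, 43, 43, 42, 41, 43, 98, 49, 48, 49, 49, 48, 51]
   val [174, 71, 92, 106, 106, 93, 64, 101, 126, 149, 114, 95, 125, 116, 118, 129, 105, 119, 120, 122, 119, 119, 120, 120, 122, 122, 120, 122, 120, 123, 113, 121, 124, 159, 151, 158, 164, 162, 157, 152]
275 sat [44, 45, 120, 117, 102, 93, 118, 103, 27, 28, 38, 47, 47, 45, 35, 49, 45, 41, 39, 93, 93, 100, 12, 18, 21, 24, 21, 16, 12, 33, 149, 182, 181, 112, 175, 85, 149, 226, 65, 207]
   val [139, 138, 70, 96, 
[... 315 characters left out ...]
27, 19, 19, 21, 19, 17, 16, 20, 18, 19, 20, 20, 19, 20, 20]
70 [95, 92, 93, 94, 91, 92, 93, 93, 133, 131, 128, 42, 42, 48, 46, 44, 50, 44, 43, 43, 44, 43, 45, 44, 44, 42, 43, 49, 42, 45, 44, 45, 46, 47, 46, 44, 46, 26, 135, 132, 137, 45, 44, 44, 46, 44, 45, 44, 45, 45]
100 [95, 97, 95, 97, 95, 99, 100, 101, 99, 99, 34, 33, 51, 45, 41, 49, 47, 43, 45, 47, 46, 43, 44, 46, 45, 43, 47, 46, 46, 46, 46, 47, 43, 44, 44, 43, 46, 34, 118, 111, 109, 17, 19, 18, 20, 18, 19, 20, 20, 20]
130 [94, 94, 97, 98, 98, 101, 98, 103, 101, 102, 102, 41, 42, 49, 46, 50, 44, 42, 46, 49, 45, 121, 111, 105, 108, 103, 113, 96, 113, 107, 47, 46, 49, 48, 44, 47, 42, 75, 117, 122, 124, 21, 20, 21, 19, 22, 22, 20, 20, 20]
```

View pics/w8.png

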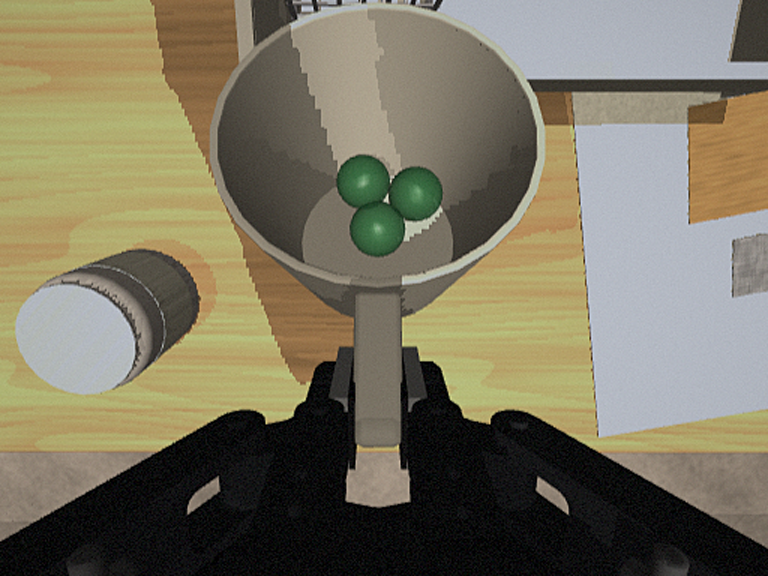

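```bash
cat >> h.py <<'E'
from scipy.optimize import least_squares
def fitjug(w,p,obs,x0=(40,70,0)):
    # obs: mouth bottom v, mouth top v, mouth width, bar end v, foot bottom v (nan if unknown)
    a=np.linspace(0,2*np.pi,181)[:,None]; Y=np.array([0,1.,0])
    def mod(q):
        th,g,ox=q; t=np.radians(th); d=np.array([-np.sin(t),0,np.cos(t)]); e=np.array([np.cos(t),0,np.sin(t)])
        B=p+[0,0,.002]+ox/1000*e-g/1000*d   # local z=0 on bar axis
        M=proj(w,B-.09*e+.09*d+.053*(np.cos(a)*e+np.sin(a)*Y)); F=proj(w,B-.09*e+.04*(np.cos(a)*e+np.sin(a)*Y))
        b=proj(w,[B+.005*e+.082*d])
        return np.array([M[:,1].max(),M[:,1].min(),np.ptp(M[:,0]),b[0,1],F[:,1].max()])
    o=np.array(obs,float); k=~np.isnan(o)
    s=least_squares(lambda q:np.r_[(mod(q)-o)[k],q[2]/2],x0); print("fit th,g,ox",s.x,"res",(mod(s.x)-o).round(1)); return s.x
E
python3 - <<'E'
from h import *
p,_=st();w=cap("wrist")
fitjug(w,p,[184,5.5,217,297,212])
E
```

```text
t 15.7 tcp [0.7595 0.2039 0.2429] head 90.03 F [ 0.6581 -0.6119 -2.4563] T [ 0.0007 -0.1027 -0.0618] w 0.0127
fit th,g,ox [35.3135 68.5569  5.7533] res [ 4.1 -0.2  2.4 -5.5  2.1]
```

send_rows(
  commands=[
    {"travel":[0,10,10],"yaw":0,"fingers":0},
    {"travel":[0,0,12],"yaw":0,"fingers":0},
    {"travel":[0,0,10],"yaw":0,"fingers":0},
    {"travel":[0,0,0],"yaw":0,"fingers":0},
    {"travel":[0,0,0],"yaw":0,"fingers":0},
  ],
  grip_force=25,
)

```text
clock: 16.2
tcp_pos: [0.7283, 0.2041, 0.2346]
tcp_rot: [-0.499, 0.5, 0.501, -0.5]
wrist_force: [-0.2, 0.5, -3.7]
width: 0.0126
```

send_rows(
  commands=[
    {"travel":[0,0,4],"yaw":0,"fingers":0},
    {"travel":[0,0,0],"yaw":0,"fingers":0},
  ],
)

```text
clock: 16.4
tcp_pos: [0.7237, 0.204, 0.2334]
tcp_rot: [-0.5, 0.5, 0.5, -0.5]
wrist_force: [0.5, 0.4, -2.3]
width: 0.013
```

send_rows(
  commands=[
    {"travel":[0,0,3],"yaw":0,"fingers":0},
    {"travel":[0,0,0],"yaw":0,"fingers":0},
  ],
)

```text
clock: 16.6
tcp_pos: [0.7205, 0.204, 0.2332]
tcp_rot: [0.5, -0.5, -0.5, 0.5]
wrist_force: [0.3, -0.4, -2.3]
width: 0.0125
```

send_rows(
  commands=[
    {"travel":[0,0,3],"yaw":0,"fingers":0},
    {"travel":[0,0,0],"yaw":0,"fingers":0},
  ],
)

```text
clock: 16.8
tcp_pos: [0.7182, 0.204, 0.2339]
tcp_rot: [-0.499, 0.5, 0.501, -0.5]
wrist_force: [1.8, -0.7, -0.2]
width: 0.0129
```

```bash
python3 - <<'E'
from h import *
st();st()
E
```

```text
t 16.8 tcp [0.7182 0.204  0.2339] head 90.03 F [ 1.7574 -0.6965 -0.156 ] T [-0.0873 -0.6332 -0.0298] w 0.0129
t 16.8 tcp [0.7182 0.204  0.2339] head 90.03 F [ 1.7574 -0.6965 -0.156 ] T [-0.0873 -0.6332 -0.0298] w 0.0129
```

send_rows(
  commands=[
    {"travel":[0,-3,5.5],"yaw":0,"fingers":0},
    {"travel":[0,-3,5.5],"yaw":0,"fingers":0},
    {"travel":[0,-2,5.5],"yaw":0,"fingers":0},
    {"travel":[0,-2,5.5],"yaw":0,"fingers":0},
    {"travel":[0,0,0],"yaw":0,"fingers":0},
  ],
)

```text
clock: 17.3
tcp_pos: [0.6972, 0.204, 0.2456]
tcp_rot: [-0.499, 0.501, 0.502, -0.498]
wrist_force: [4.9, -0.5, 5.7]
width: 0.0127
```

send_rows(
  commands=[
    {"travel":[0,-2,6],"yaw":0,"fingers":0},
    {"travel":[0,-2,6],"yaw":0,"fingers":0},
    {"travel":[0,-2,6],"yaw":0,"fingers":0},
    {"travel":[0,-2,6],"yaw":0,"fingers":0},
    {"travel":[0,0,0],"yaw":0,"fingers":0},
  ],
)

```text
clock: 17.8
tcp_pos: [0.673, 0.204, 0.253]
tcp_rot: [-0.499, 0.501, 0.501, -0.499]
wrist_force: [6.2, 0.3, 6.3]
width: 0.013
```

```bash
python3 - <<'E'
from h import *
go([.6725,.204,.2516])
w=cap("wrist");H=hsv(w);up(w,"pics/w9.png",(0,0,512,384),1.5)
print(H[240:330:3,250,1].tolist()); print(H[240:330:3,250,2].tolist())
for v in (60,80,100,120): 
    row=H[v-1:v+2].astype(int).mean(0); print(v,row[100:400:5,1].astype(int).tolist())
g=cv2.inRange(H,(40,80,20),(85,255,255)); print([cv2.boundingRect(b) for b in blobs(g,40)])
tilt(w,st()[0]+[.0057*.6,0,.002+.0057*.8])
E
```

```text
t 17.8 tcp [0.673 0.204 0.253] head 90.02 F [6.1506 0.2824 6.2641] T [-0.0616 -1.6156  0.0297] w 0.0130
need tool mm [-0.   1.4  0.5]
[45, 47, 43, 54, 51, 37, 45, 44, 41, 44, 46, 36, 41, 45, 43, 49, 42, 41, 40, 41, 50, 42, 38, 45, 48, 45, 35, 95, 93, 95]
[107, 103, 106, 108, 100, 104, 103, 104, 100, 105, 95, 100, 105, 107, 112, 119, 110, 99, 101, 100, 96, 97, 93, 120, 123, 120, 116, 174, 173, 174]
60 [96, 92, 131, 128, 130, 132, 131, 131, 129, 131, 131, 131, 66, 75, 106, 149, 127, 12, 14, 19, 14, 10, 11, 20, 19, 17, 13, 13, 13, 16, 14, 37, 41, 39, 37, 37, 40, 43, 21, 27, 19, 19, 21, 19, 19, 19, 20, 20, 20, 21, 20, 18, 20, 20, 17, 21, 20, 20, 19, 19]
80 [99, 98, 102, 100, 130, 132, 129, 137, 128, 127, 133, 131, 127, 13, 14, 24, 47, 47, 47, 46, 43, 42, 35, 29, 30, 30, 23, 18, 18, 15, 14, 33, 47, 41, 48, 47, 44, 47, 44, 42, 44, 46, 44, 44, 44, 34, 20, 21, 20, 21, 17, 19, 21, 18, 19, 17, 20, 20, 21, 20]
100 [119, 114, 117, 119, 119, 121, 134, 136, 129, 127, 131, 130, 44, 39, 48, 43, 45, 43, 41, 44, 41, 47, 50, 31, 32, 27, 26, 21, 18, 15, 15, 17, 20, 46, 45, 45, 43, 45, 45, 44, 46, 42, 45
[... 1731 characters left out ...]

65 [[250.0, 183.0], [250.0, 265.0], [250.0, 195.0], [249.0, 265.0], [335.0, 129.0], [165.0, 129.0]]
70 [[250.0, 185.0], [250.0, 275.0], [250.0, 198.0], [249.0, 261.0], [332.0, 138.0], [168.0, 138.0]]
75 [[250.0, 188.0], [250.0, 285.0], [250.0, 202.0], [249.0, 258.0], [330.0, 148.0], [170.0, 148.0]]
80 [[250.0, 192.0], [250.0, 296.0], [250.0, 205.0], [249.0, 254.0], [328.0, 158.0], [172.0, 158.0]]
85 [[250.0, 196.0], [250.0, 306.0], [250.0, 209.0], [249.0, 251.0], [326.0, 168.0], [174.0, 168.0]]
90 [[250.0, 200.0], [250.0, 317.0], [250.0, 214.0], [249.0, 249.0], [324.0, 178.0], [176.0, 178.0]]
95 [[250.0, 205.0], [250.0, 328.0], [250.0, 219.0], [249.0, 246.0], [323.0, 188.0], [177.0, 188.0]]
```

```bash
python3 - <<'E'
from h import *
p,_=st();w=cap("wrist");H=hsv(w).astype(int)
for v in (110,125,140,155,170): 
    row=H[v-1:v+2].mean(0); print(v,"L",list(zip(row[140:176:3,1].astype(int).tolist(),row[140:176:3,2].astype(int).tolist())),"R",list(zip(row[325:361:3,1].astype(int).tolist(),row[325:361:3,2].astype(int).tolist())))
for u in (205,220,235,250,265,280): 
    c=H[:,u-1:u+2].mean(1); print(u,list(zip(range(180,330,5),c[180:330:5,1].astype(int).tolist(),c[180:330:5,2].astype(int).tolist())))
c=H[:,249:252].mean(1); print("top",list(zip(range(40,120,4),c[40:120:4,1].astype(int),c[40:120:4,2].astype(int))))
E
```

```text
t 17.9 tcp [0.6724 0.204  0.2524] head 90.02 F [-2.0751  0.4156  1.4752] T [ 0.0282  0.5249 -0.0691] w 0.0124
110 L [(136, 118), (132, 116), (130, 120), (130, 120), (135, 127), (41, 123), (44, 79), (40, 62), (46, 66), (46, 73), (44, 71), (39, 72)] R [(43, 98), (44, 92), (45, 84), (44, 78), (47, 73), (50, 60), (44, 52), (45, 174), (10, 176), (19, 187), (21, 191), (20, 191)]
125 L [(120, 145), (132, 122), (129, 123), (134, 124), (138, 109), (46, 121), (41, 65), (35, 57), (48, 58), (50, 63), (43, 69), (41, 71)] R [(45, 84), (41, 67), (46, 64), (52, 63), (42, 60), (46, 58), (43, 43), (44, 171), (31, 169), (15, 190), (18, 186), (17, 187)]
140 L [(104, 175), (103, 175), (102, 178), (132, 124), (131, 130), (132, 133), (37, 127), (45, 124), (42, 50), (43, 55), (38, 57), (49, 63)] R [(50, 61), (44, 60), (50, 60), (41, 57), (41, 47), (42, 167), (40, 179), (41, 80), (44, 85), (48, 85), (42, 86), (45, 84)]
155 L [(91, 177), (93, 176), (91, 176), (91, 177), (94, 175), (113, 156), (129, 141), (127, 143), (137, 143), (39, 117), (44, 125), (44, 100)] R [(44, 50), (44, 122), (41, 173), (39, 167), (14
[... 3217 characters left out ...]
0, np.int64(6), np.int64(171)), (44, np.int64(24), np.int64(194)), (48, np.int64(12), np.int64(94)), (52, np.int64(23), np.int64(180)), (56, np.int64(35), np.int64(174)), (60, np.int64(30), np.int64(177)), (64, np.int64(31), np.int64(178)), (68, np.int64(22), np.int64(178)), (72, np.int64(21), np.int64(178)), (76, np.int64(22), np.int64(181)), (80, np.int64(24), np.int64(179)), (84, np.int64(21), np.int64(179)), (88, np.int64(24), np.int64(181)), (92, np.int64(21), np.int64(180)), (96, np.int64(22), np.int64(178)), (100, np.int64(23), np.int64(181)), (104, np.int64(21), np.int64(179)), (108, np.int64(22), np.int64(180)), (112, np.int64(23), np.int64(180)), (116, np.int64(21), np.int64(179))]
```

```bash
cat >> h.py <<'E'
def fit2(w,p,obs,x0=(45,68,0)):
    # obs: mouth bottom v, mouth top v, mouth width, bar low end v, foot bottom v, mouth center v
    a=np.linspace(0,2*np.pi,181)[:,None]; Y=np.array([0,1.,0])
    def mod(q):
        th,g,ox=q; t=np.radians(th); d=np.array([-np.sin(t),0,np.cos(t)]); e=np.array([np.cos(t),0,np.sin(t)])
        B=p+[0,0,.002]+ox/1000*e-g/1000*d
        M=proj(w,B-.09*e+.09*d+.053*(np.cos(a)*e+np.sin(a)*Y)); F=proj(w,B-.09*e+.04*(np.cos(a)*e+np.sin(a)*Y))
        b=proj(w,[B+.005*e+.024*d,B+.005*e+.082*d])
        return np.array([M[:,1].max(),M[:,1].min(),np.ptp(M[:,0]),b[0,1],F[:,1].max(),M[np.argmax(M[:,0]),1]]),b[1,1]
    o=np.array(obs,float); k=~np.isnan(o)
    s=least_squares(lambda q:np.r_[(mod(q)[0]-o)[k],(q[2])/3],x0); m=mod(s.x); print("fit th,g,ox",s.x,"res",(m[0]-o).round(1),"bartop v",m[1]); return s.x
E
python3 - <<'E'
from h import *
n=np.nan
p,_=st();w=cap("wrist")
fit2(w,p,[185.5,n,192,317,239,118])
fit2(w,p,[185.5,n,192,n,239,118])
K=w["C"]-p; w["C"]=np.array([.7593,.2039,.242])+K
fit2(w,np.array([.7593,.2039,.242]),[184,5.5,217,297,212,92]); fit2(w,np.array([.7593,.2039,.242]),[184,5.5,217,n,212,92])
E
```

```text
t 17.9 tcp [0.6713 0.204  0.2518] head 90.04 F [-1.9586  0.8871  2.4109] T [0.0337 0.7404 0.0742] w 0.0126
fit th,g,ox [49.8081 68.2419  5.8551] res [-0.2  nan  1.5 -3.2  2.8  1. ] bartop v 281.79319674460527
fit th,g,ox [48.6348 70.5201  4.217 ] res [-0.4  nan -0.   nan -0.3  0.4] bartop v 280.26510800203874
fit th,g,ox [37.1409 65.7181  4.5392] res [-1.7 -0.2  1.9 -3.3  2.8  2.7] bartop v 286.79878744291676
fit th,g,ox [35.8354 68.9371  3.5775] res [-0.5 -0.7 -0.3  nan  0.3  0.8] bartop v 285.6820012356828
```

send_rows(
  commands=[
    {"travel":[0,-12,0],"yaw":0,"fingers":0},
    {"travel":[0,0,-15],"yaw":0,"fingers":0},
    {"travel":[0,0,-22],"yaw":0,"fingers":0},
    {"travel":[0,10,0],"yaw":0,"fingers":0},
    {"travel":[0,11,0],"yaw":0,"fingers":0},
    {"travel":[0,0,0],"yaw":0,"fingers":0},
  ],
  grip_force=40,
)

```text
clock: 18.55
tcp_pos: [0.7068, 0.2039, 0.2396]
tcp_rot: [0.501, -0.499, -0.499, 0.502]
wrist_force: [-1.4, 0.8, -2.8]
width: 0.0126
```

```bash
cat >> h.py <<'E'
def auto(x0=(50,69,4)):
    # low-saturation bright rim of the mouth vs surroundings: widest extent at the ellipse, plus green marbles
    p,h=st(); w=cap("wrist"); H=hsv(w).astype(int)
    ok=(H[:,:,1]>34)&(H[:,:,1]<56)
    L=[];R_=[];V=[]
    for v in range(60,215,4):
        row=cv2.medianBlur(ok[v-1:v+2].mean(0).astype(np.float32).reshape(1,-1),5)[0]>.5
        u=250
        l=u
        bad=0
        while l>60 and bad<5:
            l-=1; bad=0 if row[l] or 40<=H[v,l,0]<=85 and H[v,l,1]>70 else bad+1
        r_=u;bad=0
        while r_<440 and bad<5:
            r_+=1; bad=0 if row[r_] or 40<=H[v,r_,0]<=85 and H[v,r_,1]>70 else bad+1
        V.append(v);L.append(l+5);R_.append(r_-5)
    print("v,L,R",list(zip(V,L,R_)))
    g=cv2.inRange(hsv(w),(40,80,20),(85,255,255)); print("green",[cv2.boundingRect(b) for b in blobs(g,40)])
    c=H[:,216:219].mean(1);c2=H[:,282:285].mean(1)
    print("foot cols L",list(zip(range(190,300,5),c[190:300:5,1].astype(int).tolist(),c[190:300:5,2].astype(int).tolist())))
    return p,w
E
python3 - <<'E'
from h import *
auto()
E
```

```text
t 18.6 tcp [0.7068 0.2039 0.2396] head 90.06 F [-1.4402  0.7668 -2.7825] T [ 0.0154 -0.0283  0.0685] w 0.0126
v,L,R [(60, 250, 298), (64, 250, 306), (68, 250, 314), (72, 250, 250), (76, 250, 250), (80, 250, 250), (84, 250, 250), (88, 250, 250), (92, 250, 250), (96, 250, 250), (100, 250, 250), (104, 250, 250), (108, 250, 250), (112, 250, 250), (116, 250, 250), (120, 250, 250), (124, 250, 250), (128, 250, 250), (132, 250, 250), (136, 157, 253), (140, 158, 343), (144, 160, 324), (148, 162, 338), (152, 165, 335), (156, 168, 332), (160, 245, 332), (164, 172, 329), (168, 175, 327), (172, 177, 325), (176, 181, 322), (180, 183, 319), (184, 186, 275), (188, 188, 315), (192, 190, 312), (196, 193, 309), (200, 197, 308), (204, 199, 304), (208, 201, 303), (212, 204, 300)]
green [(227, 142, 65, 42)]
foot cols L [(190, 40, 107), (195, 47, 109), (200, 49, 107), (205, 41, 78), (210, 45, 85), (215, 40, 85), (220, 46, 84), (225, 45, 101), (230, 36, 97), (235, 129, 131), (240, 129, 124), (245, 177, 13), (250, 106, 15), (255, 83, 20), (260, 191, 14), (265, 68, 19), (270, 178, 13), (275, 138, 15), (280, 230, 4), (285, 170, 11), (290, 138, 8), (295, 98, 8)]
```

```bash
cat >> h.py <<'E'
def hull_left(w,p,th,g,ox,rows):
    a=np.linspace(0,2*np.pi,121)[:,None]; Y=np.array([0,1.,0]); t=np.radians(th); d=np.array([-np.sin(t),0,np.cos(t)]); e=np.array([np.cos(t),0,np.sin(t)])
    B=p+[0,0,.002]+ox/1000*e-g/1000*d
    P=np.vstack([proj(w,B-.09*e+.09*d+.053*(np.cos(a)*e+np.sin(a)*Y)),proj(w,B-.09*e+.04*(np.cos(a)*e+np.sin(a)*Y))]).astype(np.float32)
    k=cv2.convexHull(P)[:,0]; m=np.zeros((500,512),np.uint8); cv2.fillConvexPoly(m,np.round(k).astype(int),1)
    return np.array([np.argmax(m[v]) if m[v].any() else 250 for v in rows])
def tiltauto(g=70,ox=4.5):
    p,h=st(); w=cap("wrist"); H=hsv(w).astype(int); rows=range(100,236,4); obs=[]
    for v in rows:
        jugpix=(H[v-1:v+2,:,1].mean(0)<62)&(H[v-1:v+2,:,2].mean(0)>40)
        l=230
        if not jugpix[l]: obs.append(np.nan); continue
        while l>100 and jugpix[l-3:l].any(): l-=1
        obs.append(l)
    obs=np.array(obs,float); c=[]
    for th in np.arange(20,121,1.): c.append(np.nanmedian(np.abs(hull_left(w,p,th,g,ox,rows)-obs)))
    i=int(np.argmin(c)); print("tilt",20+i,"cost",c[i]); print("obs",obs.tolist()); print("mod",hull_left(w,p,20+i,g,ox,rows).tolist())
    gm=cv2.inRange(hsv(w),(40,80,20),(85,255,255)); print("green",[cv2.boundingRect(b) for b in blobs(gm,40)])
E
python3 - <<'E'
from h import *
tiltauto()
E
```

```text
t 18.6 tcp [0.7072 0.204  0.2408] head 90.06 F [ 0.0394 -0.8531 -2.2165] T [ 0.0104 -0.0039  0.0385] w 0.0130
tilt 49 cost 1.0
obs [158.0, 156.0, 155.0, 154.0, 154.0, 153.0, 153.0, 154.0, 155.0, 156.0, 157.0, 160.0, nan, nan, nan, nan, nan, nan, 177.0, 180.0, 182.0, 185.0, 187.0, 190.0, 192.0, 194.0, 198.0, 200.0, 203.0, 205.0, 208.0, 210.0, 214.0, 219.0]
mod [158, 157, 156, 155, 154, 154, 155, 155, 156, 157, 159, 161, 164, 167, 169, 172, 174, 176, 179, 181, 184, 186, 189, 191, 194, 196, 198, 201, 203, 206, 208, 211, 216, 221]
green [(227, 143, 65, 40)]
```

send_rows(
  commands=[
    {"travel":[0,-1,8],"yaw":0,"fingers":0},
    {"travel":[0,0,3],"yaw":0,"fingers":0},
    {"travel":[0,0,0],"yaw":0,"fingers":0},
  ],
  grip_force=20,
)

```text
clock: 18.95
tcp_pos: [0.6971, 0.2043, 0.2442]
tcp_rot: [-0.5, 0.5, 0.501, -0.5]
wrist_force: [0.1, -0.3, -1.9]
width: 0.0129
```

send_rows(
  commands=[
    {"travel":[0,-2,7],"yaw":0,"fingers":0},
    {"travel":[0,-2,6],"yaw":0,"fingers":0},
    {"travel":[0,0,0],"yaw":0,"fingers":0},
  ],
)

```text
clock: 19.25
tcp_pos: [0.6843, 0.2042, 0.2484]
tcp_rot: [-0.5, 0.5, 0.501, -0.5]
wrist_force: [0.2, -0.2, -1.4]
width: 0.0129
```

```bash
python3 - <<'E'
from h import *
tiltauto()
E
```

```text
t 19.2 tcp [0.6843 0.2042 0.2484] head 90.05 F [ 0.231  -0.2227 -1.3742] T [ 0.0741 -0.2193 -0.0325] w 0.0129
tilt 49 cost 1.0
obs [158.0, 157.0, 155.0, 154.0, 154.0, 154.0, 153.0, 154.0, 155.0, 156.0, 157.0, 160.0, nan, nan, nan, nan, nan, nan, 177.0, 180.0, 182.0, 185.0, 187.0, 190.0, 192.0, 195.0, 197.0, 200.0, 203.0, 205.0, 208.0, 210.0, 214.0, 218.0]
mod [157, 156, 155, 154, 154, 154, 154, 155, 156, 157, 159, 161, 163, 166, 168, 171, 173, 176, 178, 181, 184, 186, 189, 191, 194, 196, 199, 201, 204, 206, 209, 212, 217, 222]
green [(227, 143, 65, 41)]
```

send_rows(
  commands=[
    {"travel":[0,0,-16],"yaw":0,"fingers":0},
    {"travel":[0,10,0],"yaw":0,"fingers":0},
    {"travel":[0,1,1],"yaw":0,"fingers":0},
    {"travel":[0,0,0],"yaw":0,"fingers":0},
  ],
)

```text
clock: 19.7
tcp_pos: [0.7007, 0.2038, 0.2368]
tcp_rot: [-0.499, 0.501, 0.501, -0.499]
wrist_force: [4.4, 0.7, 3.6]
width: 0.0125
```

send_rows(
  commands=[
    {"travel":[0,1.2,0.8],"yaw":0,"fingers":0},
    {"travel":[0,0,0],"yaw":0,"fingers":0},
  ],
)

```text
clock: 19.9
tcp_pos: [0.7005, 0.2039, 0.2367]
tcp_rot: [-0.499, 0.501, 0.502, -0.498]
wrist_force: [5.5, 0.2, 6.9]
width: 0.0126
```

send_rows(
  commands=[
    {"travel":[0,1.2,0.8],"yaw":0,"fingers":0},
    {"travel":[0,0,0],"yaw":0,"fingers":0},
  ],
)

```text
clock: 20.1
tcp_pos: [0.7005, 0.2039, 0.2366]
tcp_rot: [-0.498, 0.502, 0.502, -0.498]
wrist_force: [6.7, -0.6, 11.5]
width: 0.0123
```

send_rows(
  commands=[
    {"travel":[0,1.2,0.8],"yaw":0,"fingers":0},
    {"travel":[0,0,0],"yaw":0,"fingers":0},
  ],
)

```text
clock: 20.3
tcp_pos: [0.7005, 0.2039, 0.2364]
tcp_rot: [-0.498, 0.502, 0.503, -0.497]
wrist_force: [8.1, -0.8, 16.0]
width: 0.0127
```

send_rows(
  commands=[
    {"travel":[0,-5,4],"yaw":0,"fingers":0},
    {"travel":[0,-5,4],"yaw":0,"fingers":0},
    {"travel":[0,-2,7],"yaw":0,"fingers":0},
    {"travel":[0,-2,7],"yaw":0,"fingers":0},
    {"travel":[0,0,0],"yaw":0,"fingers":0},
  ],
)

```text
clock: 20.8
tcp_pos: [0.6763, 0.2041, 0.2486]
tcp_rot: [-0.499, 0.501, 0.502, -0.499]
wrist_force: [4.9, -0.3, 9.4]
width: 0.0127
```

```bash
python3 - <<'E'
from h import *
tiltauto()
E
```

```text
t 20.8 tcp [0.6763 0.2041 0.2486] head 90.03 F [ 4.8607 -0.2735  9.3516] T [-0.0766 -1.4251 -0.0177] w 0.0127
tilt 53 cost 1.0
obs [165.0, 162.0, 161.0, 159.0, 157.0, 157.0, 156.0, 156.0, 157.0, 157.0, 158.0, 160.0, 162.0, 164.0, 166.0, nan, nan, nan, nan, nan, 180.0, 182.0, 185.0, 187.0, 189.0, 191.0, 194.0, 196.0, 198.0, 200.0, 203.0, 205.0, 207.0, 210.0]
mod [164, 162, 160, 158, 157, 157, 157, 157, 157, 158, 160, 161, 163, 165, 168, 170, 172, 175, 177, 179, 181, 184, 186, 188, 191, 193, 195, 197, 200, 202, 204, 206, 209, 212]
green [(227, 153, 64, 31)]
```

send_rows(
  commands=[
    {"travel":[0,-1,6],"yaw":0,"fingers":0},
    {"travel":[0,-1,6],"yaw":0,"fingers":0},
    {"travel":[0,0,6],"yaw":0,"fingers":0},
    {"travel":[0,0,6],"yaw":0,"fingers":0},
    {"travel":[0,0,0],"yaw":0,"fingers":0},
  ],
)

```text
clock: 21.35
tcp_pos: [0.6529, 0.2041, 0.2509]
tcp_rot: [-0.499, 0.501, 0.502, -0.498]
wrist_force: [6.0, 0.5, 9.0]
width: 0.0129
```

```bash
python3 - <<'E'
from h import *
tiltauto()
E
```

```text
t 21.4 tcp [0.6529 0.2041 0.2509] head 90.02 F [6.0134 0.5333 8.9725] T [-0.0954 -1.9873  0.0008] w 0.0129
tilt 63 cost 1.0
obs [195.0, 162.0, 162.0, 163.0, 168.0, 168.0, 168.0, 167.0, 164.0, 164.0, 163.0, 162.0, 163.0, 164.0, 166.0, 167.0, 169.0, 171.0, 172.0, 172.0, 172.0, nan, 180.0, 181.0, 183.0, 185.0, 186.0, 188.0, 190.0, 192.0, 194.0, 195.0, 197.0, 199.0]
mod [203, 192, 186, 179, 175, 171, 168, 166, 164, 163, 163, 163, 164, 165, 167, 169, 171, 172, 174, 176, 178, 179, 181, 183, 184, 186, 188, 190, 191, 193, 195, 197, 198, 200]
green [(230, 178, 27, 9)]
```

send_rows(
  commands=[
    {"travel":[0,0,6],"yaw":0,"fingers":0},
    {"travel":[0,0,6],"yaw":0,"fingers":0},
    {"travel":[0,0,6],"yaw":0,"fingers":0},
    {"travel":[0,1,6],"yaw":0,"fingers":0},
    {"travel":[0,1,6],"yaw":0,"fingers":0},
    {"travel":[0,1,6],"yaw":0,"fingers":0},
    {"travel":[0,0,0],"yaw":0,"fingers":0},
  ],
)

```text
clock: 22.1
tcp_pos: [0.6159, 0.2042, 0.2471]
tcp_rot: [-0.499, 0.5, 0.501, -0.499]
wrist_force: [2.8, -0.3, 7.6]
width: 0.0126
```

```bash
python3 - <<'E'
from h import *
tiltauto()
E
```

```text
t 22.1 tcp [0.6159 0.2042 0.2471] head 90.05 F [ 2.8024 -0.2518  7.6231] T [-0.059  -1.3252  0.0265] w 0.0126
tilt 75 cost 7.5
obs [183.0, 183.0, 183.0, 183.0, 184.0, 184.0, 184.0, 184.0, 185.0, 196.0, 196.0, 185.0, 182.0, 164.0, 165.0, 170.0, 170.0, 170.0, 171.0, 171.0, 171.0, 172.0, 172.0, 172.0, 173.0, 173.0, 173.0, 173.0, 174.0, 174.0, 174.0, 175.0, 188.0, 189.0]
mod [250, 250, 250, 250, 250, 250, 250, 223, 204, 193, 185, 179, 175, 171, 169, 169, 169, 171, 172, 174, 175, 176, 178, 179, 180, 181, 183, 184, 185, 187, 188, 189, 191, 192]
green []
```

send_rows(
  commands=[
    {"travel":[0,0.5,4],"yaw":0,"fingers":0},
    {"travel":[0,0.5,4],"yaw":0,"fingers":0},
    {"travel":[0,1,4],"yaw":0,"fingers":0},
    {"travel":[0,1,4],"yaw":0,"fingers":0},
    {"travel":[0,1.5,4],"yaw":0,"fingers":0},
    {"travel":[0,1.5,4],"yaw":0,"fingers":0},
    {"travel":[0,2,4],"yaw":0,"fingers":0},
    {"travel":[0,2,4],"yaw":0,"fingers":0},
    {"travel":[0,0,0],"yaw":0,"fingers":0},
    {"travel":[0,0,0],"yaw":0,"fingers":0},
  ],
)

```text
clock: 23.15
tcp_pos: [0.5839, 0.2041, 0.2368]
tcp_rot: [-0.499, 0.5, 0.501, -0.499]
wrist_force: [2.4, 0.6, 8.2]
width: 0.0127
```

```bash
python3 - <<'E'
from h import *
tiltauto()
w=cap("wrist"); up(w,"pics/w10.png",(0,0,512,384),1.5)
s=cap("scene");H=hsv(s);g=cv2.inRange(H,(40,80,15),(85,255,255)); print("scene green",[(cv2.boundingRect(b),cv2.contourArea(b)) for b in blobs(g,3)])
s=cap("top");H=hsv(s);g=cv2.inRange(H,(40,80,15),(85,255,255)); print("top green",[(cv2.boundingRect(b),cv2.contourArea(b)) for b in blobs(g,3)])
E
```

```text
t 23.1 tcp [0.5839 0.2041 0.2368] head 90.05 F [2.4176 0.5522 8.1719] T [-0.101  -1.0859  0.0823] w 0.0127
tilt 80 cost 13.5
obs [180.0, 180.0, 180.0, 180.0, 181.0, 181.0, 181.0, 181.0, 182.0, 182.0, 182.0, 182.0, 183.0, 183.0, 183.0, 184.0, 184.0, 184.0, 184.0, 184.0, 181.0, 164.0, 169.0, 169.0, nan, nan, 170.0, 170.0, 171.0, 171.0, 171.0, 171.0, 172.0, 172.0]
mod [250, 250, 250, 250, 250, 250, 250, 250, 250, 250, 236, 208, 195, 186, 179, 174, 171, 171, 171, 172, 174, 175, 176, 177, 178, 180, 181, 182, 183, 184, 185, 187, 188, 189]
green [(225, 180, 60, 24)]
scene green [((116, 211, 11, 14), 49.5)]
top green [((134, 188, 8, 7), 31.5), ((131, 178, 8, 8), 35.5), ((374, 130, 11, 21), 83.5)]
```

```bash
python3 - <<'E'
from h import *
c=cap("top");print(ray(c,[[137.5,191],[134.5,181.5]],.052))
w=cap("wrist");print("basket wrist px",proj(w,[[.489,.15,.097],[.489,.236,.097],[.599,.236,.097],[.52,.19,.05],[.56,.19,.05]]))
g=cv2.inRange(hsv(w),(40,80,15),(85,255,255))
for b in blobs(g,20): print(cv2.boundingRect(b),cv2.contourArea(b),ray(w,cv2.minEnclosingCircle(b)[0],.052))
E
```

```text
[[0.5358 0.2076 0.052 ]
 [0.5661 0.2176 0.052 ]]
basket wrist px [[184.8621  76.0113]
 [289.1365  76.0803]
 [284.917  202.87  ]
 [236.5478 113.387 ]
 [237.0606 153.1406]]
(244, 184, 31, 20) 447.0 [[0.6077 0.2129 0.052 ]]
(245, 112, 25, 26) 467.5 [[0.531  0.2107 0.052 ]]
(231, 82, 26, 26) 483.0 [[0.502  0.1971 0.052 ]]
```

View pics/w10.png

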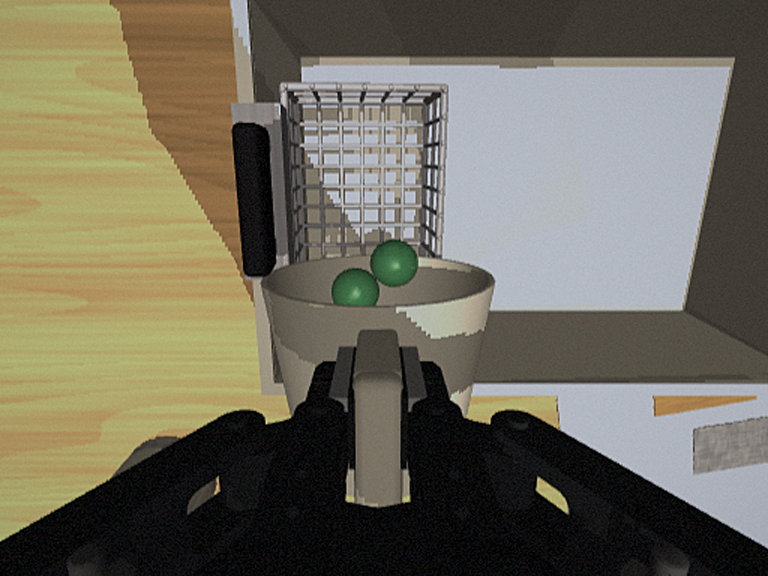

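Last view shows two marbles rolling over the jug's lower lip, (355,290) and (393,262), towards the basket between (285,85) and (445,255). I'll let them settle and count by colour.

send_rows(
  commands=[
    {"travel":[0,0.5,1],"yaw":0,"fingers":0},
    {"travel":[0,0.5,1],"yaw":0,"fingers":0},
    {"travel":[0,0,0],"yaw":0,"fingers":0},
    {"travel":[0,0,0],"yaw":0,"fingers":0},
    {"travel":[0,0,0],"yaw":0,"fingers":0},
    {"travel":[0,0,0],"yaw":0,"fingers":0},
    {"travel":[0,0,0],"yaw":0,"fingers":0},
  ],
)

```text
clock: 24.15
tcp_pos: [0.5828, 0.204, 0.2361]
tcp_rot: [-0.499, 0.501, 0.502, -0.499]
wrist_force: [4.0, -0.4, 8.1]
width: 0.0129
```

```bash
cat >> h.py <<'E'
def marbles():
    for n in("wrist","top","scene"):
        w=cap(n); g=cv2.inRange(hsv(w),(40,80,15),(85,255,255))
        for b in blobs(g,6): print(n,cv2.boundingRect(b),cv2.contourArea(b),ray(w,cv2.minEnclosingCircle(b)[0],.052))
E
python3 - <<'E'
from h import *
st();marbles()
E
```

```text
t 24.1 tcp [0.5828 0.204  0.2361] head 90.05 F [ 3.9733 -0.3796  8.1266] T [-0.2255 -1.6716  0.2821] w 0.0129
wrist (235, 68, 50, 54) 1450.0 [[0.5007 0.2091 0.052 ]]
top (129, 194, 15, 15) 106.0 [[0.5013 0.2076 0.052 ]]
top (374, 130, 11, 21) 84.5 [[ 0.6997 -0.5642  0.052 ]]
scene (116, 211, 11, 14) 49.5 [[ 0.7437 -0.5409  0.052 ]]
```

All three marbles are in the basket: one cluster with the area of three, near (0.501, 0.208), z ≈ 0.052. Now carry the jug to the free half of the tub and set it upright by pressing its base against the far rim.

send_rows(
  commands=[
    {"travel":[0,0,0],"yaw":0,"fingers":0},
    {"travel":[0,-10,0],"yaw":0,"fingers":0},
    {"travel":[0,-25,0],"yaw":0,"fingers":0},
    {"travel":[0,-30,0],"yaw":0,"fingers":0},
    {"travel":[25,0,5],"yaw":0,"fingers":0},
    {"travel":[30,0,5],"yaw":0,"fingers":0},
    {"travel":[30,0,5],"yaw":0,"fingers":0},
    {"travel":[30,0,5],"yaw":0,"fingers":0},
    {"travel":[21,0,5],"yaw":0,"fingers":0},
    {"travel":[0,0,5],"yaw":0,"fingers":0},
    {"travel":[0,0,0],"yaw":0,"fingers":0},
  ],
  grip_force=80,
)

```text
clock: 25.4
tcp_pos: [0.5494, 0.3399, 0.299]
tcp_rot: [0.5, -0.499, -0.5, 0.502]
wrist_force: [0.6, -1.3, -1.4]
width: 0.0125
```

```bash
python3 - <<'E'
from h import *
p,_=st();marbles()
w=cap("wrist");tilt(w,p+[0,0,.002])
H=hsv(w);c=H[:,249:252].astype(int).mean(1); print(list(zip(range(150,340,5),c[150:340:5,1].astype(int).tolist(),c[150:340:5,2].astype(int).tolist())))
E
```

```text
t 25.4 tcp [0.5494 0.3399 0.299 ] head 90.13 F [ 0.6179 -1.3151 -1.4214] T [-0.0397  0.0393  0.0095] w 0.0125
wrist (163, 116, 3, 10) 10.0 [[0.4941 0.2348 0.052 ]]
wrist (125, 103, 35, 43) 837.0 [[0.498  0.2053 0.052 ]]
top (129, 195, 16, 15) 99.0 [[0.4992 0.2084 0.052 ]]
top (374, 130, 11, 21) 82.5 [[ 0.6997 -0.5642  0.052 ]]
scene (354, 227, 13, 11) 80.0 [[0.5015 0.2114 0.052 ]]
scene (116, 211, 11, 14) 49.5 [[ 0.7437 -0.5409  0.052 ]]
0 [[253.0, 204.0], [253.0, 140.0], [253.0, 197.0], [253.0, 295.0], [431.0, 35.0], [76.0, 36.0]]
5 [[253.0, 196.0], [253.0, 148.0], [253.0, 191.0], [253.0, 292.0], [418.0, 34.0], [89.0, 35.0]]
10 [[253.0, 188.0], [253.0, 156.0], [253.0, 186.0], [253.0, 289.0], [406.0, 36.0], [101.0, 37.0]]
15 [[253.0, 182.0], [253.0, 165.0], [253.0, 182.0], [253.0, 286.0], [395.0, 40.0], [111.0, 40.0]]
20 [[253.0, 177.0], [253.0, 173.0], [253.0, 179.0], [253.0, 283.0], [386.0, 45.0], [120.0, 45.0]]
25 [[253.0, 173.0], [253.0, 182.0], [253.0, 177.0], [253.0, 279.0], [377.0, 51.0], [129.0, 51.0]]
30 [[253.0, 170.0], [253.0, 191.0], [253.0, 176.0], [253.0, 275.0], [370.0
[... 1216 characters left out ...]
95 [[253.0, 194.0], [253.0, 318.0], [253.0, 208.0], [253.0, 231.0], [324.0, 180.0], [181.0, 180.0]]
[(150, 19, 213), (155, 18, 212), (160, 43, 136), (165, 43, 136), (170, 3, 169), (175, 18, 211), (180, 48, 138), (185, 43, 139), (190, 46, 138), (195, 43, 140), (200, 45, 139), (205, 40, 123), (210, 42, 133), (215, 48, 129), (220, 45, 69), (225, 40, 76), (230, 43, 78), (235, 41, 76), (240, 43, 76), (245, 43, 78), (250, 48, 80), (255, 45, 114), (260, 41, 129), (265, 42, 135), (270, 42, 135), (275, 43, 133), (280, 46, 132), (285, 45, 133), (290, 46, 132), (295, 45, 132), (300, 41, 133), (305, 45, 132), (310, 44, 131), (315, 48, 131), (320, 41, 131), (325, 45, 130), (330, 45, 128), (335, 42, 130)]
```

send_rows(
  commands=[
    {"travel":[0,25,0],"yaw":0,"fingers":0},
    {"travel":[0,30,0],"yaw":0,"fingers":0},
    {"travel":[0,25,0],"yaw":0,"fingers":0},
    {"travel":[0,9,0],"yaw":0,"fingers":0},
    {"travel":[0,0,0],"yaw":0,"fingers":0},
  ],
)

```text
clock: 26.1
tcp_pos: [0.551, 0.3389, 0.2097]
tcp_rot: [0.5, -0.5, -0.499, 0.501]
wrist_force: [1.1, 0.2, -1.1]
width: 0.0125
```

send_rows(
  commands=[
    {"travel":[0,0,-8],"yaw":0,"fingers":0},
    {"travel":[0,0,-8],"yaw":0,"fingers":0},
    {"travel":[0,0,0],"yaw":0,"fingers":0},
  ],
  grip_force=25,
)

```text
clock: 26.4
tcp_pos: [0.5686, 0.34, 0.2118]
tcp_rot: [-0.5, 0.5, 0.501, -0.499]
wrist_force: [-0.5, 0.1, -1.6]
width: 0.0128
```

send_rows(
  commands=[
    {"travel":[0,-1,-8],"yaw":0,"fingers":0},
    {"travel":[0,-2,-8],"yaw":0,"fingers":0},
    {"travel":[0,0,0],"yaw":0,"fingers":0},
  ],
)

```text
clock: 26.7
tcp_pos: [0.5829, 0.3403, 0.2143]
tcp_rot: [0.5, -0.499, -0.5, 0.5]
wrist_force: [-5.0, -0.0, 1.1]
width: 0.0129
```

send_rows(
  commands=[
    {"travel":[0,-2,-8],"yaw":0,"fingers":0},
    {"travel":[0,-2,-8],"yaw":0,"fingers":0},
    {"travel":[0,0,0],"yaw":0,"fingers":0},
  ],
)

```text
clock: 27.0
tcp_pos: [0.5978, 0.3406, 0.2186]
tcp_rot: [0.501, -0.499, -0.5, 0.501]
wrist_force: [-11.3, -0.3, 6.3]
width: 0.0127
```

```bash
cat >> h.py <<'E'
def tilt3(g=70,ox=4.5,vis=None):
    # edge-alignment score: model mouth ellipse and body hull against Canny edge distance
    p,h=st(); w=cap("wrist"); e_=cv2.Canny(cv2.GaussianBlur(w["bgr"],(3,3),0),40,100)
    D=cv2.distanceTransform(255-e_,cv2.DIST_L2,3); a=np.linspace(0,2*np.pi,181)[:,None]; Y=np.array([0,1.,0]); out=[]
    for th in np.arange(-10,121,1.):
        t=np.radians(th); d=np.array([-np.sin(t),0,np.cos(t)]); e=np.array([np.cos(t),0,np.sin(t)])
        B=p+[0,0,.002]+ox/1000*e-g/1000*d
        P=proj(w,B-.09*e+.09*d+.053*(np.cos(a)*e+np.sin(a)*Y)); k=(P[:,0]>0)&(P[:,0]<511)&(P[:,1]>2)&(P[:,1]<(240))
        q=P[k].round().astype(int); out.append((np.minimum(D[q[:,1],q[:,0]],6).mean() if k.sum()>40 else 9,th))
    print("tilt3 best",[(round(float(x),2),y) for x,y in sorted(out)[:6]])
E
python3 - <<'E'
from h import *
tilt3(); tilt3(66,2)
E
```

```text
t 27.0 tcp [0.5978 0.3406 0.2186] head 90.07 F [-11.2507  -0.3186   6.3292] T [-0.1365  2.8523 -0.0659] w 0.0127
tilt3 best [(1.02, np.float64(75.0)), (1.5, np.float64(76.0)), (1.69, np.float64(74.0)), (2.31, np.float64(22.0)), (2.39, np.float64(23.0)), (2.4, np.float64(21.0))]
t 27.1 tcp [0.5974 0.3406 0.2185] head 90.09 F [-10.6435   0.2688   6.3524] T [-0.2369  2.6525 -0.0714] w 0.0130
tilt3 best [(1.54, np.float64(78.0)), (1.83, np.float64(79.0)), (1.99, np.float64(77.0)), (2.53, np.float64(80.0)), (2.56, np.float64(14.0)), (2.62, np.float64(15.0))]
```

send_rows(
  commands=[
    {"travel":[0,-1,-7],"yaw":0,"fingers":0},
    {"travel":[0,0,-7],"yaw":0,"fingers":0},
    {"travel":[0,0,-7],"yaw":0,"fingers":0},
    {"travel":[0,0,-8],"yaw":0,"fingers":0},
    {"travel":[0,0,-8],"yaw":0,"fingers":0},
    {"travel":[0,0,0],"yaw":0,"fingers":0},
  ],
)

```text
clock: 27.7
tcp_pos: [0.6365, 0.341, 0.2208]
tcp_rot: [-0.5, 0.499, 0.501, -0.499]
wrist_force: [-6.5, 1.0, 12.5]
width: 0.0126
```

```bash
python3 - <<'E'
from h import *
tilt3()
E
```

```text
t 27.7 tcp [0.6365 0.341  0.2208] head 90.04 F [-6.5102  1.0033 12.4717] T [ 0.1412  1.992  -0.0064] w 0.0126
tilt3 best [(0.89, np.float64(54.0)), (0.9, np.float64(53.0)), (1.44, np.float64(55.0)), (1.82, np.float64(52.0)), (2.4, np.float64(56.0)), (2.62, np.float64(51.0))]
```

send_rows(
  commands=[
    {"travel":[0,1,-8],"yaw":0,"fingers":0},
    {"travel":[0,1,-8],"yaw":0,"fingers":0},
    {"travel":[0,2,-8],"yaw":0,"fingers":0},
    {"travel":[0,2,-8],"yaw":0,"fingers":0},
    {"travel":[0,3,-8],"yaw":0,"fingers":0},
    {"travel":[0,3,-7],"yaw":0,"fingers":0},
    {"travel":[0,0,0],"yaw":0,"fingers":0},
  ],
)

```text
clock: 28.45
tcp_pos: [0.6848, 0.3407, 0.2087]
tcp_rot: [-0.5, 0.5, 0.502, -0.499]
wrist_force: [-1.4, 1.0, 8.1]
width: 0.0126
```

```bash
python3 - <<'E'
from h import *
tilt3()
E
```

```text
t 28.4 tcp [0.6848 0.3407 0.2087] head 90.01 F [-1.4433  0.9571  8.1001] T [ 0.2705  0.7552 -0.1202] w 0.0126
tilt3 best [(1.14, np.float64(20.0)), (1.18, np.float64(21.0)), (1.39, np.float64(22.0)), (1.49, np.float64(19.0)), (1.5, np.float64(23.0)), (1.72, np.float64(24.0))]
```

send_rows(
  commands=[
    {"travel":[0,4,-8],"yaw":0,"fingers":0},
    {"travel":[0,5,-7],"yaw":0,"fingers":0},
    {"travel":[0,5,-7],"yaw":0,"fingers":0},
    {"travel":[0,6,-7],"yaw":0,"fingers":0},
    {"travel":[0,0,0],"yaw":0,"fingers":0},
  ],
)

```text
clock: 29.0
tcp_pos: [0.7135, 0.3405, 0.1878]
tcp_rot: [-0.5, 0.5, 0.501, -0.499]
wrist_force: [-2.2, 1.4, 5.8]
width: 0.0126
```

```bash
python3 - <<'E'
from h import *
tilt3();tilt3(66,3)
marbles()
E
```

```text
t 29.0 tcp [0.7135 0.3405 0.1878] head 90.01 F [-2.2134  1.3786  5.7935] T [ 0.2699  0.9792 -0.1886] w 0.0126
tilt3 best [(2.28, np.float64(-8.0)), (2.3, np.float64(-7.0)), (2.72, np.float64(-6.0)), (2.85, np.float64(-9.0)), (3.12, np.float64(-5.0)), (3.4, np.float64(113.0))]
t 29.1 tcp [0.7132 0.3406 0.188 ] head 90.02 F [-1.7491  0.9476  5.4101] T [ 0.1797  0.7559 -0.2122] w 0.0123
tilt3 best [(2.44, np.float64(-5.0)), (2.45, np.float64(-6.0)), (2.97, np.float64(-4.0)), (2.98, np.float64(-7.0)), (3.26, np.float64(115.0)), (3.27, np.float64(114.0))]
top (129, 195, 16, 15) 95.5 [[0.4982 0.2075 0.052 ]]
top (374, 130, 11, 21) 82.5 [[ 0.6997 -0.5642  0.052 ]]
scene (354, 227, 13, 11) 82.5 [[0.5014 0.2117 0.052 ]]
scene (116, 211, 11, 14) 50.5 [[ 0.7437 -0.5409  0.052 ]]
```

Jug is within a few degrees of upright in the grip. Carrying it to the tray.

send_rows(
  commands=[
    {"travel":[0,-25,0],"yaw":0,"fingers":0},
    {"travel":[0,-30,0],"yaw":0,"fingers":0},
    {"travel":[0,-20,0],"yaw":0,"fingers":0},
    {"travel":[-30,0,-3],"yaw":0,"fingers":0},
    {"travel":[-40,0,-3],"yaw":0,"fingers":0},
    {"travel":[-45,0,-3],"yaw":0,"fingers":0},
    {"travel":[-45,0,-3],"yaw":0,"fingers":0},
    {"travel":[-45,0,-3],"yaw":0,"fingers":0},
    {"travel":[-45,0,-3],"yaw":0,"fingers":0},
    {"travel":[-45,0,-3],"yaw":0,"fingers":0},
    {"travel":[-45,0,-3],"yaw":0,"fingers":0},
    {"travel":[-45,0,-3],"yaw":0,"fingers":0},
  ],
  grip_force=100,
)

```text
clock: 30.45
tcp_pos: [0.7397, -0.0474, 0.2621]
tcp_rot: [-0.499, 0.5, 0.5, -0.5]
wrist_force: [1.4, -0.5, -2.5]
width: 0.0122
```

send_rows(
  commands=[
    {"travel":[-45,0,0],"yaw":0,"fingers":0},
    {"travel":[-45,0,0],"yaw":0,"fingers":0},
    {"travel":[-40,0,0],"yaw":0,"fingers":0},
    {"travel":[-25,0,0],"yaw":0,"fingers":0},
    {"travel":[0,0,0],"yaw":0,"fingers":0},
    {"travel":[0,0,0],"yaw":0,"fingers":0},
  ],
)

```text
clock: 31.05
tcp_pos: [0.7395, -0.2012, 0.2616]
tcp_rot: [-0.5, 0.5, 0.5, -0.5]
wrist_force: [0.1, 0.5, -2.3]
width: 0.0119
```

```bash
python3 - <<'E'
from h import *
go([.738,-.208,.10]); tilt3(); tilt3(67,3)
w=cap("wrist");H=hsv(w).astype(int)
for u in (150,350): print(u,list(zip(range(0,260,6),H[0:260:6,u,1],H[0:260:6,u,2])))
E
```

```text
t 31.1 tcp [ 0.7395 -0.2012  0.2616] head 89.94 F [ 0.0768  0.5291 -2.3062] T [ 0.06   -0.0984 -0.0167] w 0.0119
need tool mm [ -6.8 161.6   1.5]
t 31.1 tcp [ 0.7395 -0.2012  0.2616] head 89.94 F [ 0.0768  0.5291 -2.3062] T [ 0.06   -0.0984 -0.0167] w 0.0119
tilt3 best [(2.14, np.float64(112.0)), (2.24, np.float64(113.0)), (2.49, np.float64(111.0)), (2.72, np.float64(110.0)), (2.85, np.float64(109.0)), (2.87, np.float64(-6.0))]
t 31.1 tcp [ 0.7398 -0.1995  0.2617] head 90.05 F [ 0.8769  1.3119 -1.8267] T [ 0.0601 -0.11    0.0505] w 0.0122
tilt3 best [(2.3, np.float64(113.0)), (2.31, np.float64(114.0)), (2.64, np.float64(112.0)), (2.88, np.float64(115.0)), (3.08, np.float64(119.0)), (3.09, np.float64(116.0))]
150 [(0, np.int64(35), np.int64(80)), (6, np.int64(46), np.int64(84)), (12, np.int64(45), np.int64(85)), (18, np.int64(40), np.int64(82)), (24, np.int64(50), np.int64(81)), (30, np.int64(52), np.int64(83)), (36, np.int64(33), np.int64(85)), (42, np.int64(47), np.int64(86)), (48, np.int64(44), np.int64(86)), (54, np.int64(38), np.int64(81)), (60, np.int64(56), np.int64(82)), (66, 
[... 2004 characters left out ...]
), np.int64(78)), (150, np.int64(38), np.int64(87)), (156, np.int64(47), np.int64(76)), (162, np.int64(44), np.int64(76)), (168, np.int64(36), np.int64(79)), (174, np.int64(43), np.int64(78)), (180, np.int64(44), np.int64(81)), (186, np.int64(53), np.int64(102)), (192, np.int64(46), np.int64(151)), (198, np.int64(111), np.int64(221)), (204, np.int64(117), np.int64(209)), (210, np.int64(99), np.int64(211)), (216, np.int64(90), np.int64(212)), (222, np.int64(89), np.int64(209)), (228, np.int64(92), np.int64(211)), (234, np.int64(90), np.int64(210)), (240, np.int64(105), np.int64(208)), (246, np.int64(104), np.int64(208)), (252, np.int64(106), np.int64(212)), (258, np.int64(89), np.int64(211))]
```

send_rows(
  commands=[
    {"travel":[-7,30,0],"yaw":0,"fingers":0},
    {"travel":[0,40,0],"yaw":0,"fingers":0},
    {"travel":[0,40,0],"yaw":0,"fingers":0},
    {"travel":[0,40,0],"yaw":0,"fingers":0},
    {"travel":[0,25,0],"yaw":0,"fingers":0},
    {"travel":[0,12,0],"yaw":0,"fingers":0},
    {"travel":[0,0,0],"yaw":0,"fingers":0},
    {"travel":[0,0,0],"yaw":0,"fingers":0},
  ],
)

```text
clock: 32.0
tcp_pos: [0.7399, -0.2066, 0.0758]
tcp_rot: [-0.499, 0.5, 0.5, -0.5]
wrist_force: [-0.7, -0.5, 0.1]
width: 0.0122
```

```bash
python3 - <<'E'
from h import *
p,_=st()
w=cap("wrist"); a=np.linspace(0,2*np.pi,721)[:,None]; Y=np.array([0,1.,0])
for th in range(-14,10,2):
    t=np.radians(th); d=np.array([-np.sin(t),0,np.cos(t)]); e=np.array([np.cos(t),0,np.sin(t)])
    P=proj(w,p+[0,0,.002]+.0045*e-.069*d-.09*e+.09*d+.053*(np.cos(a)*e+np.sin(a)*Y)); P=P[P[:,1]>100]
    print(th,round(float(np.interp(150,P[np.argsort(P[:,0]),0],P[np.argsort(P[:,0]),1])),1),round(float(P[:,1].max()),1))
print(hsv(w)[180:206:2,150].tolist())
E
```

```text
t 32.0 tcp [ 0.7399 -0.2066  0.0758] head 90.07 F [-0.7289 -0.5367  0.0582] T [-0.0938  0.2044  0.0385] w 0.0122
-14 214.9 241.6
-12 210.0 237.9
-10 205.1 234.3
-8 200.4 230.8
-6 195.7 227.4
-4 191.3 224.1
-2 186.9 220.9
0 182.7 217.9
2 178.7 214.9
4 174.8 212.1
6 171.0 209.5
8 167.4 206.9
[[22, 53, 87], [26, 44, 82], [19, 42, 86], [17, 51, 90], [19, 43, 124], [20, 42, 202], [18, 43, 204], [17, 42, 194], [22, 40, 184], [21, 59, 186], [23, 113, 213], [21, 109, 210], [21, 112, 211]]
```

send_rows(
  commands=[
    {"travel":[0,0,0],"yaw":0,"fingers":10},
    {"travel":[0,0,0],"yaw":0,"fingers":30},
    {"travel":[0,0,0],"yaw":0,"fingers":50},
    {"travel":[0,0,0],"yaw":0,"fingers":50},
    {"travel":[0,-20,0],"yaw":0,"fingers":50},
    {"travel":[0,-40,0],"yaw":0,"fingers":50},
    {"travel":[0,-45,0],"yaw":0,"fingers":50},
    {"travel":[0,-45,0],"yaw":0,"fingers":50},
    {"travel":[0,0,45],"yaw":0,"fingers":60},
    {"travel":[0,0,45],"yaw":0,"fingers":60},
    {"travel":[0,0,45],"yaw":0,"fingers":60},
    {"travel":[0,0,45],"yaw":0,"fingers":60},
  ],
)

```text
clock: 33.25
tcp_pos: [0.5576, -0.207, 0.2249]
tcp_rot: [-0.5, 0.5, 0.5, -0.5]
wrist_force: [-0.1, 0.3, -0.2]
width: 0.0602
```

send_rows(
  commands=[
    {"travel":[-40,0,0],"yaw":0,"fingers":60},
    {"travel":[0,0,0],"yaw":0,"fingers":60},
    {"travel":[0,0,0],"yaw":0,"fingers":60},
  ],
)

```text
clock: 33.55
tcp_pos: [0.5596, -0.2483, 0.2252]
tcp_rot: [-0.5, 0.501, 0.5, -0.499]
wrist_force: [-0.2, -0.3, 0.3]
width: 0.0601
```

```bash
python3 - <<'E'
from h import *
p,h=st()
w=cap("wrist"); up(w,"pics/w11.png",(0,0,512,384),1.5)
H=hsv(w); m=cv2.inRange(H,(5,110,60),(14,255,190))
for b in blobs(m,60): r_=cv2.minAreaRect(b); print("brown",r_,ray(w,r_[0],.012))
c=cap("top");H=hsv(c)
for b in blobs(H[:,:,2]<60,20):
    q=cv2.minAreaRect(b)
    if 260<q[0][0]<345 and q[0][1]>150: print("rubber",q,ray(c,q[0],.03))
m=cv2.inRange(H,(3,120,50),(15,255,255)); 
for b in blobs(m,20):
    q=cv2.minAreaRect(b)
    if 240<q[0][0]<410 and 170<q[0][1]<300: 
        bx=cv2.boxPoints(q); print("wood/orange",q,ray(c,q[0],.02),H[int(q[0][1]),int(q[0][0])])
# jug mouth
mk=(H[:,:,1]<75).astype(np.uint8)
for b in blobs(mk,300):
    q=cv2.boundingRect(b)
    if 230<q[0]<300 and 110<q[1]<190: print("jug+tray blob",q)
cr=c["bgr"][110:200,235:310]; np.save("cr.npy",cr)
e=cv2.HoughCircles(cv2.GaussianBlur(cv2.cvtColor(cv2.resize(cr,None,fx=4,fy=4,interpolation=cv2.INTER_CUBIC),cv2.COLOR_BGR2GRAY),(5,5),0),cv2.HOUGH_GRADIENT,1.2,40,param1=100,param2=25,minRadius=40,maxRadius=90)
print("circles",None if e is None else [( (x[0]+.5)/4-.5+235,(x[1]+.5)/4-.5+110,x[2]/4,ray(c,[(x[0]+.5)/4-.5+235,(x[1]+.5)/4-.5+110],.094)[0]) for x in e[0][:4]])
E
```

```text
t 33.5 tcp [ 0.5596 -0.2483  0.2252] head 89.91 F [-0.2119 -0.3439  0.315 ] T [ 0.0663 -0.009  -0.0201] w 0.0601
brown ((5.5, 147.0), (26.0, 11.0), 90.0) [[ 0.5319 -0.5237  0.012 ]]
brown ((211.6000213623047, 48.19999694824219), (25.303083419799805, 96.7470932006836), 7.125016689300537) [[ 0.431  -0.2884  0.012 ]]
brown ((107.41988372802734, 36.477901458740234), (74.26563262939453, 24.019386291503906), 86.98721313476562) [[ 0.4199 -0.394   0.012 ]]
wood/orange ((324.5, 229.0), (7.0, 26.0), -0.0) [[ 0.4144 -0.3896  0.02  ]] [ 14 176 145]
wood/orange ((388.2576904296875, 213.1884765625), (30.60932159423828, 2.981997013092041), 52.12501525878906) [[ 0.4651 -0.5992  0.02  ]] [ 13 240 165]
wood/orange ((372.239990234375, 191.3200225830078), (12.399999618530273, 17.600000381469727), 53.13010025024414) [[ 0.5368 -0.5485  0.02  ]] [ 21 240 170]
circles [(np.float32(269.275), np.float32(146.975), np.float32(17.02), array([ 0.6689, -0.2077,  0.094 ])), (np.float32(262.675), np.float32(157.475), np.float32(19.03), array([ 0.6359, -0.187 ,  0.094 ])), (np.float32(258.475), np.float32(167.675), np.float32(10.99), array([ 0.604 , -0.1738,  0.094 ]))]
```

send_rows(
  commands=[
    {"travel":[-15,0,35],"yaw":0,"fingers":60},
    {"travel":[-15,0,35],"yaw":0,"fingers":60},
    {"travel":[-15,0,35],"yaw":6,"fingers":60},
    {"travel":[0,0,0],"yaw":0,"fingers":60},
    {"travel":[0,0,0],"yaw":0,"fingers":60},
  ],
)

```text
clock: 34.15
tcp_pos: [0.455, -0.2919, 0.225]
tcp_rot: [-0.525, 0.525, 0.474, -0.473]
wrist_force: [0.7, -0.3, 0.5]
width: 0.0601
```

```bash
cat >> h.py <<'E'
def rollers():
    p,h=st(); w=cap("wrist"); H=hsv(w); m=cv2.inRange(H,(4,110,40),(15,255,200))
    for b in blobs(m,300):
        q=cv2.minAreaRect(b); bx=cv2.boxPoints(q); i=np.argmin([np.linalg.norm(bx[0]-bx[1]),np.linalg.norm(bx[1]-bx[2])])
        e=[(bx[0]+bx[1])/2,(bx[2]+bx[3])/2] if i==0 else [(bx[1]+bx[2])/2,(bx[3]+bx[0])/2]
        X=ray(w,e,.014)[:,:2]; X=X[np.argsort(X[:,0])]; d=X[1]-X[0]; L=np.linalg.norm(d); print("handle",np.round(q[0]),np.round(q[1]),"tail,fork",X.ravel(),"L",round(L,4),"ang",round(float(np.degrees(np.arctan2(d[1],d[0]))),1),"grip",X[1]-.02*d/L)
E
python3 - <<'E'
from h import *
rollers(); go([.454,-.2935,.05])
E
```

```text
t 34.1 tcp [ 0.455  -0.2919  0.225 ] head 84.05 F [ 0.7109 -0.3044  0.4897] T [ 0.0007 -0.0195  0.0068] w 0.0601
handle [ 46. 253.] [50. 56.] tail,fork [ 0.5051 -0.525   0.5586 -0.5852] L 0.0806 ang -48.4 grip [ 0.5453 -0.5703]
handle [ 14. 220.] [29. 32.] tail,fork [ 0.4652 -0.5727  0.5049 -0.5858] L 0.0419 ang -18.3 grip [ 0.4859 -0.5795]
handle [159. 141.] [83. 25.] tail,fork [ 0.3666 -0.3877  0.4567 -0.3918] L 0.0903 ang -2.6 grip [ 0.4368 -0.3908]
handle [248. 135.] [ 58. 115.] tail,fork [ 0.3554 -0.2792  0.4781 -0.3045] L 0.1253 ang -11.6 grip [ 0.4586 -0.3004]
handle [292.  41.] [ 85. 112.] tail,fork [ 0.3217 -0.2925  0.3283 -0.1794] L 0.1132 ang 86.7 grip [ 0.3271 -0.1994]
t 34.2 tcp [ 0.4558 -0.2914  0.2249] head 84.15 F [ 0.4852  0.5657 -0.3304] T [ 0.0088 -0.0369  0.025 ] w 0.0598
need tool mm [ -2.3 174.9   1.6]
```

send_rows(
  commands=[
    {"travel":[0,40,0],"yaw":0,"fingers":60},
    {"travel":[0,45,0],"yaw":0,"fingers":60},
    {"travel":[0,45,0],"yaw":0,"fingers":60},
    {"travel":[0,40,0],"yaw":0,"fingers":60},
    {"travel":[0,20,0],"yaw":0,"fingers":60},
    {"travel":[0,14,0],"yaw":0,"fingers":60},
    {"travel":[0,0,0],"yaw":0,"fingers":30},
    {"travel":[0,0,0],"yaw":0,"fingers":10},
    {"travel":[0,0,0],"yaw":0,"fingers":0},
    {"travel":[0,0,0],"yaw":0,"fingers":0},
    {"travel":[0,0,0],"yaw":0,"fingers":0},
  ],
  grip_force=80,
)

```text
clock: 35.3
tcp_pos: [0.4553, -0.2923, 0.0216]
tcp_rot: [-0.525, 0.526, 0.474, -0.473]
wrist_force: [0.7, 0.7, 4.3]
width: 0.0212
```

```bash
python3 -c "
from h import *
st()"
```

```text
t 35.3 tcp [ 0.4553 -0.2923  0.0216] head 84.05 F [0.7399 0.6822 4.2985] T [ 0.1871 -0.1347  0.0579] w 0.0212
```

send_rows(
  commands=[
    {"travel":[0,-20,0],"yaw":0,"fingers":0},
    {"travel":[0,-40,0],"yaw":0,"fingers":0},
    {"travel":[0,-45,0],"yaw":0,"fingers":0},
    {"travel":[0,-45,0],"yaw":0,"fingers":0},
    {"travel":[0,-45,0],"yaw":0,"fingers":0},
    {"travel":[0,-25,0],"yaw":-6,"fingers":0},
    {"travel":[30,0,-5],"yaw":0,"fingers":0},
    {"travel":[40,0,-5],"yaw":0,"fingers":0},
    {"travel":[45,0,-5],"yaw":0,"fingers":0},
    {"travel":[45,0,-5],"yaw":0,"fingers":0},
    {"travel":[45,0,-5],"yaw":0,"fingers":0},
    {"travel":[45,0,-5],"yaw":0,"fingers":0},
  ],
)

```text
clock: 36.5
tcp_pos: [0.4839, -0.0405, 0.2411]
tcp_rot: [-0.5, 0.5, 0.5, -0.5]
wrist_force: [2.0, 0.3, -1.4]
width: 0.0209
```

send_rows(
  commands=[
    {"travel":[45,0,-5],"yaw":0,"fingers":0},
    {"travel":[45,0,-5],"yaw":0,"fingers":0},
    {"travel":[45,0,-5],"yaw":0,"fingers":0},
    {"travel":[45,0,-5],"yaw":0,"fingers":0},
    {"travel":[45,0,-5],"yaw":0,"fingers":0},
    {"travel":[45,0,-5],"yaw":0,"fingers":0},
    {"travel":[45,0,-5],"yaw":0,"fingers":0},
    {"travel":[45,0,-3],"yaw":0,"fingers":0},
    {"travel":[40,0,0],"yaw":0,"fingers":0},
    {"travel":[30,0,0],"yaw":0,"fingers":0},
    {"travel":[0,0,0],"yaw":0,"fingers":0},
    {"travel":[0,0,0],"yaw":0,"fingers":0},
  ],
)

```text
clock: 37.7
tcp_pos: [0.5216, 0.3881, 0.2403]
tcp_rot: [0.499, -0.5, -0.5, 0.501]
wrist_force: [0.6, -0.8, -1.8]
width: 0.0208
```

```bash
python3 -c "
from h import *
go([.527,.40,.03])"
```

```text
t 37.7 tcp [0.5216 0.3881 0.2403] head 90.11 F [ 0.6354 -0.7831 -1.8071] T [-0.0449 -0.0239 -0.0201] w 0.0208
need tool mm [ 11.9 210.3  -5.4]
```

send_rows(
  commands=[
    {"travel":[12,20,-5],"yaw":0,"fingers":0},
    {"travel":[0,45,0],"yaw":0,"fingers":0},
    {"travel":[0,45,0],"yaw":0,"fingers":0},
    {"travel":[0,45,0],"yaw":0,"fingers":0},
    {"travel":[0,30,0],"yaw":0,"fingers":0},
    {"travel":[0,15,0],"yaw":0,"fingers":0},
    {"travel":[0,10,0],"yaw":0,"fingers":0},
    {"travel":[0,0,0],"yaw":0,"fingers":0},
  ],
)

```text
clock: 38.5
tcp_pos: [0.5275, 0.3992, 0.0306]
tcp_rot: [-0.5, 0.5, 0.5, -0.5]
wrist_force: [0.2, 1.1, -1.6]
width: 0.0212
```

send_rows(
  commands=[
    {"travel":[0,0,0],"yaw":0,"fingers":40},
    {"travel":[0,0,0],"yaw":0,"fingers":40},
    {"travel":[0,0,0],"yaw":0,"fingers":40},
    {"travel":[0,-20,0],"yaw":0,"fingers":40},
    {"travel":[0,-40,0],"yaw":0,"fingers":40},
    {"travel":[0,-45,0],"yaw":0,"fingers":40},
    {"travel":[0,-45,0],"yaw":0,"fingers":40},
    {"travel":[0,-45,0],"yaw":0,"fingers":40},
    {"travel":[0,-15,0],"yaw":0,"fingers":60},
  ],
)

```text
clock: 39.4
tcp_pos: [0.5289, 0.4014, 0.2487]
tcp_rot: [-0.5, 0.5, 0.504, -0.496]
wrist_force: [0.0, -0.0, -0.5]
width: 0.0532
```

```bash
python3 - <<'E'
from h import *
rollers(); marbles()
c=cap("top");H=hsv(c);m=cv2.inRange(H,(3,120,50),(15,255,255)) 
for b in blobs(m,20):
    q=cv2.minAreaRect(b)
    if 240<q[0][0]<410 and 170<q[0][1]<300: print("wood",q,ray(c,q[0],.02),H[int(q[0][1]),int(q[0][0])])
E
```

```text
t 39.4 tcp [0.5289 0.4014 0.2487] head 90.02 F [ 0.009  -0.047  -0.5033] T [ 0.0148 -0.0115  0.0398] w 0.0532
handle [250. 147.] [20. 75.] tail,fork [0.4624 0.4039 0.5521 0.399 ] L 0.0898 ang -3.1 grip [0.5321 0.4001]
wrist (82, 136, 10, 14) 74.5 [[0.4964 0.2291 0.052 ]]
wrist (94, 135, 5, 11) 25.0 [[0.4938 0.239  0.052 ]]
wrist (80, 129, 10, 6) 30.5 [[0.4844 0.2289 0.052 ]]
wrist (46, 123, 35, 46) 889.0 [[0.4985 0.2044 0.052 ]]
top (129, 195, 16, 15) 102.0 [[0.4982 0.2075 0.052 ]]
top (374, 130, 11, 21) 82.5 [[ 0.6997 -0.5642  0.052 ]]
scene (354, 227, 13, 11) 80.0 [[0.5015 0.2114 0.052 ]]
scene (116, 211, 11, 14) 49.5 [[ 0.7437 -0.5409  0.052 ]]
wood ((266.4054260253906, 280.5675964355469), (2.646773338317871, 31.614229202270508), 36.02737045288086) [[ 0.2504 -0.2002  0.02  ]] [ 14 228  93]
wood ((287.06378173828125, 255.19464111328125), (15.237714767456055, 2.867311954498291), 34.99202346801758) [[ 0.3307 -0.2672  0.02  ]] [ 13 237 138]
wood ((325.0, 229.0), (26.0, 6.0), 90.0) [[ 0.4144 -0.3913  0.02  ]] [ 15 180 136]
wood ((388.0081481933594, 213.40985107421875), (30.600812911987305, 2.8168106079101562), 50.19443130493164) [[ 0.4644 -0.5984  0.02  ]] [ 13 238 150]
wood ((372.239990234375, 191.3200225830078), (12.399999618530273, 17.600000381469727), 53.13010025024414) [[ 0.5368 -0.5485  0.02  ]] [ 21 239 155]
```

send_rows(
  commands=[
    {"travel":[-35,0,5],"yaw":0,"fingers":60},
    {"travel":[-45,0,5],"yaw":0,"fingers":60},
    {"travel":[-45,0,5],"yaw":0,"fingers":60},
    {"travel":[-45,0,5],"yaw":0,"fingers":60},
    {"travel":[-45,0,5],"yaw":0,"fingers":60},
    {"travel":[-45,0,5],"yaw":0,"fingers":60},
    {"travel":[-45,0,5],"yaw":0,"fingers":60},
    {"travel":[-45,0,5],"yaw":0,"fingers":60},
    {"travel":[-45,0,5],"yaw":0,"fingers":60},
    {"travel":[-45,0,5],"yaw":0,"fingers":60},
    {"travel":[-45,0,5],"yaw":0,"fingers":60},
    {"travel":[-45,0,5],"yaw":0,"fingers":60},
  ],
)

```text
clock: 40.85
tcp_pos: [0.4664, -0.1318, 0.2399]
tcp_rot: [0.5, -0.499, -0.5, 0.501]
wrist_force: [1.3, -0.4, 0.6]
width: 0.0601
```

send_rows(
  commands=[
    {"travel":[-45,0,5],"yaw":0,"fingers":60},
    {"travel":[-45,0,5],"yaw":0,"fingers":60},
    {"travel":[-45,0,5],"yaw":0,"fingers":60},
    {"travel":[-45,0,5],"yaw":0,"fingers":60},
    {"travel":[-45,0,5],"yaw":0,"fingers":60},
    {"travel":[-45,0,5],"yaw":0,"fingers":60},
    {"travel":[0,20,0],"yaw":2.6,"fingers":60},
    {"travel":[0,0,0],"yaw":0,"fingers":60},
  ],
)

```text
clock: 41.65
tcp_pos: [0.4356, -0.4002, 0.2173]
tcp_rot: [0.514, -0.51, -0.487, 0.488]
wrist_force: [-0.5, 0.5, -0.4]
width: 0.0599
```

```bash
python3 - <<'E'
from h import *
rollers(); go([.4355,-.392,.021])
E
```

```text
t 41.6 tcp [ 0.4356 -0.4002  0.2173] head 87.25 F [-0.4666  0.5444 -0.4202] T [ 0.0536 -0.0239 -0.033 ] w 0.0599
handle [127. 256.] [45. 54.] tail,fork [ 0.5056 -0.5275  0.5543 -0.5822] L 0.0732 ang -48.3 grip [ 0.541  -0.5672]
handle [190. 204.] [33. 67.] tail,fork [ 0.4309 -0.457   0.5075 -0.4849] L 0.0815 ang -20.0 grip [ 0.4887 -0.4781]
handle [ 74. 208.] [97. 27.] tail,fork [ 0.4264 -0.6382  0.5068 -0.5697] L 0.1056 ang 40.4 grip [ 0.4916 -0.5826]
handle [261. 154.] [52. 91.] tail,fork [ 0.3683 -0.3726  0.4637 -0.4028] L 0.1001 ang -17.6 grip [ 0.4447 -0.3968]
handle [396.  44.] [89. 97.] tail,fork [ 0.3087 -0.2962  0.3134 -0.1992] L 0.097 ang 87.3 grip [ 0.3124 -0.2192]
t 41.7 tcp [ 0.4366 -0.3992  0.2187] head 87.46 F [-0.1499  0.5705  0.6878] T [ 0.0544 -0.0152 -0.0237] w 0.0600
need tool mm [  7.1 197.7   1.4]
```

send_rows(
  commands=[
    {"travel":[7,40,0],"yaw":0,"fingers":60},
    {"travel":[0,45,0],"yaw":0,"fingers":60},
    {"travel":[0,45,0],"yaw":0,"fingers":60},
    {"travel":[0,35,0],"yaw":0,"fingers":60},
    {"travel":[0,20,0],"yaw":0,"fingers":60},
    {"travel":[0,12,0],"yaw":0,"fingers":60},
    {"travel":[0,0,0],"yaw":0,"fingers":30},
    {"travel":[0,0,0],"yaw":0,"fingers":10},
    {"travel":[0,0,0],"yaw":0,"fingers":0},
    {"travel":[0,0,0],"yaw":0,"fingers":0},
    {"travel":[0,0,0],"yaw":0,"fingers":0},
  ],
)

```text
clock: 42.8
tcp_pos: [0.4388, -0.3937, 0.0255]
tcp_rot: [-0.51, 0.512, 0.489, -0.489]
wrist_force: [-1.3, 0.4, 8.6]
width: 0.0206
```

```bash
python3 -c "
from h import *
st()"
```

```text
t 42.8 tcp [ 0.4388 -0.3937  0.0255] head 87.44 F [-1.3035  0.4319  8.5633] T [ 0.2881  0.0539 -0.0059] w 0.0206
```

send_rows(
  commands=[
    {"travel":[0,-20,0],"yaw":0,"fingers":0},
    {"travel":[0,-40,0],"yaw":0,"fingers":0},
    {"travel":[0,-45,0],"yaw":0,"fingers":0},
    {"travel":[0,-45,0],"yaw":0,"fingers":0},
    {"travel":[0,-45,0],"yaw":0,"fingers":0},
    {"travel":[0,-22,0],"yaw":-2.6,"fingers":0},
    {"travel":[30,0,-5],"yaw":0,"fingers":0},
    {"travel":[40,0,-5],"yaw":0,"fingers":0},
    {"travel":[45,0,-5],"yaw":0,"fingers":0},
    {"travel":[45,0,-5],"yaw":0,"fingers":0},
    {"travel":[45,0,-5],"yaw":0,"fingers":0},
    {"travel":[45,0,-5],"yaw":0,"fingers":0},
  ],
)

```text
clock: 44.0
tcp_pos: [0.4675, -0.1415, 0.2416]
tcp_rot: [-0.499, 0.5, 0.5, -0.5]
wrist_force: [1.1, -0.3, -0.8]
width: 0.0208
```

send_rows(
  commands=[
    {"travel":[45,0,-5],"yaw":0,"fingers":0},
    {"travel":[45,0,-5],"yaw":0,"fingers":0},
    {"travel":[45,0,-5],"yaw":0,"fingers":0},
    {"travel":[45,0,-5],"yaw":0,"fingers":0},
    {"travel":[45,0,-5],"yaw":0,"fingers":0},
    {"travel":[45,0,-5],"yaw":0,"fingers":0},
    {"travel":[45,0,-5],"yaw":0,"fingers":0},
    {"travel":[45,0,-5],"yaw":0,"fingers":0},
    {"travel":[45,0,-5],"yaw":0,"fingers":0},
    {"travel":[45,0,0],"yaw":0,"fingers":0},
    {"travel":[0,0,0],"yaw":0,"fingers":0},
    {"travel":[0,0,0],"yaw":0,"fingers":0},
  ],
)

```text
clock: 45.2
tcp_pos: [0.5118, 0.3079, 0.2409]
tcp_rot: [-0.499, 0.499, 0.501, -0.501]
wrist_force: [-0.1, -0.4, -1.5]
width: 0.0208
```

```bash
python3 -c "
from h import *
go([.527,.315,.035])"
```

```text
t 45.2 tcp [0.5118 0.3079 0.2409] head 90.18 F [-0.1194 -0.3505 -1.4714] T [-0.0727  0.0715 -0.0199] w 0.0208
need tool mm [  7.1 205.9 -15.2]
```

send_rows(
  commands=[
    {"travel":[7,20,-14],"yaw":0,"fingers":0},
    {"travel":[0,45,0],"yaw":0,"fingers":0},
    {"travel":[0,45,0],"yaw":0,"fingers":0},
    {"travel":[0,45,0],"yaw":0,"fingers":0},
    {"travel":[0,30,0],"yaw":0,"fingers":0},
    {"travel":[0,13,0],"yaw":0,"fingers":0},
    {"travel":[0,8,0],"yaw":0,"fingers":0},
    {"travel":[0,0,0],"yaw":0,"fingers":0},
  ],
)

```text
clock: 46.0
tcp_pos: [0.527, 0.3133, 0.0351]
tcp_rot: [-0.5, 0.5, 0.5, -0.5]
wrist_force: [-0.0, 0.0, -1.5]
width: 0.021
```

send_rows(
  commands=[
    {"travel":[0,0,0],"yaw":0,"fingers":40},
    {"travel":[0,0,0],"yaw":0,"fingers":40},
    {"travel":[0,0,0],"yaw":0,"fingers":40},
    {"travel":[0,-20,0],"yaw":0,"fingers":40},
    {"travel":[0,-40,0],"yaw":0,"fingers":40},
    {"travel":[0,-45,0],"yaw":0,"fingers":40},
    {"travel":[0,-45,0],"yaw":0,"fingers":40},
    {"travel":[0,-45,0],"yaw":0,"fingers":40},
    {"travel":[0,-35,0],"yaw":0,"fingers":60},
    {"travel":[0,0,0],"yaw":0,"fingers":60},
    {"travel":[0,0,0],"yaw":0,"fingers":60},
  ],
)

```text
clock: 47.1
tcp_pos: [0.5267, 0.314, 0.266]
tcp_rot: [-0.5, 0.5, 0.501, -0.499]
wrist_force: [-0.3, -0.4, -0.4]
width: 0.0601
```

```bash
python3 - <<'E'
from h import *
rollers(); marbles()
w=cap("wrist");H=hsv(w)
for b in blobs(H[:,:,2]<60,150):
    q=cv2.minAreaRect(b)
    if q[0][1]<230: print("dark",q,ray(w,q[0],.036),ray(w,q[0],.167))
# jug uprightness: mouth and foot circle from scene/top
c=cap("top")
g=cv2.cvtColor(cv2.resize(c["bgr"][120:190,235:305],None,fx=6,fy=6,interpolation=cv2.INTER_CUBIC),cv2.COLOR_BGR2GRAY)
e=cv2.HoughCircles(cv2.GaussianBlur(g,(7,7),0),cv2.HOUGH_GRADIENT,1.2,10,param1=80,param2=25,minRadius=50,maxRadius=120)
for x in e[0][:6]:
    u=[(x[0]+.5)/6-.5+235,(x[1]+.5)/6-.5+120]; print("circ",u,x[2]/6,"z.094",ray(c,u,.094)[0,:2],"z.008",ray(c,u,.008)[0,:2])
print("expected upright foot centre px",proj(c,[[.664,-.207,.008],[.664,-.207,.094],[.654,-.207,.008],[.654,-.207,.094]]))
print(hsv(c)[128:180:1,269].tolist())
E
```

```text
t 47.1 tcp [0.5267 0.314  0.266 ] head 90.03 F [-0.3116 -0.3882 -0.3807] T [0.0065 0.0011 0.0184] w 0.0601
handle [321. 148.] [19. 72.] tail,fork [0.4624 0.404  0.5519 0.4011] L 0.0895 ang -1.8 grip [0.5319 0.4018]
handle [252. 143.] [72. 19.] tail,fork [0.4568 0.3151 0.5459 0.3151] L 0.0892 ang 0.0 grip [0.5259 0.3151]
wrist (139, 127, 39, 43) 950.5 [[0.4973 0.2067 0.052 ]]
top (129, 195, 16, 15) 103.0 [[0.4982 0.2075 0.052 ]]
top (374, 130, 11, 21) 86.5 [[ 0.6991 -0.5644  0.052 ]]
scene (354, 227, 14, 11) 82.5 [[0.5013 0.2124 0.052 ]]
scene (116, 211, 11, 14) 49.5 [[ 0.7437 -0.5409  0.052 ]]
dark ((251.0, 221.5), (23.0, 40.0), 90.0) [[0.5931 0.3134 0.036 ]] [[0.5418 0.3138 0.167 ]]
dark ((53.83287811279297, 198.84913635253906), (82.20061492919922, 40.942195892333984), 80.36246490478516) [[0.5636 0.0712 0.036 ]] [[0.5232 0.1613 0.167 ]]
dark ((86.06267547607422, 185.26510620117188), (95.03619384765625, 13.455744743347168), 81.74057006835938) [[0.5464 0.1135 0.036 ]] [[0.5123 0.1879 0.167 ]]
dark ((103.89434814453125, 174.44680786132812), (92.91099548339844, 21.75843048095703), 81.50
[... 1238 characters left out ...]
], [20, 47, 82], [18, 45, 85], [19, 50, 87], [20, 36, 84], [24, 45, 85], [19, 38, 93], [50, 6, 136], [108, 20, 168], [106, 17, 169], [105, 15, 165], [106, 20, 170], [100, 18, 170], [106, 17, 169], [105, 18, 168], [104, 17, 167], [105, 18, 167], [105, 18, 169], [105, 18, 169], [106, 20, 169], [105, 18, 169], [101, 17, 169], [106, 20, 168], [106, 20, 169], [107, 21, 170], [103, 21, 168], [107, 14, 168], [105, 18, 169], [104, 20, 168], [103, 19, 158], [0, 8, 64], [10, 10, 76], [12, 10, 123], [23, 17, 122], [17, 15, 123], [25, 11, 141], [19, 14, 142], [13, 16, 144], [20, 16, 143], [19, 20, 143], [15, 18, 144], [20, 16, 145], [20, 16, 145], [18, 18, 144], [20, 11, 138], [10, 8, 97], [25, 81, 82]]
```

```bash
python3 - <<'E'
from h import *
c=cap("top");print(proj(c,[[.7235,-.207,.094],[.7085,-.207,.008],[.6175,-.207,.094]]))
col=hsv(c)[:,269].astype(int); print(col[120:142,2].tolist(),col[158:168,2].tolist())
s=cap("scene")
for v in range(150,236,6):
    print(v,s["bgr"][v,180:300:5].mean(1).astype(int).tolist())
print("scene proj foot/mouth centre & silhouettes",proj(s,[[.67,-.207,.004],[.67,-.207,.094],[.70,-.2,.012]]).round(1).tolist())
E
```

```text
[[268.9435 129.6893]
 [267.4886 140.2069]
 [269.1514 163.3588]]
[168, 167, 171, 167, 165, 168, 168, 169, 166, 160, 122, 84, 84, 84, 87, 87, 85, 87, 86, 93, 137, 168] [170, 169, 168, 169, 159, 63, 76, 121, 122, 125]
150 [151, 190, 190, 191, 124, 129, 126, 194, 189, 189, 188, 189, 188, 146, 144, 145, 144, 141, 145, 149, 147, 145, 146, 143]
156 [108, 194, 122, 127, 120, 192, 191, 190, 188, 190, 192, 143, 142, 143, 142, 143, 141, 149, 147, 148, 151, 151, 150, 146]
162 [190, 188, 183, 192, 190, 188, 188, 186, 189, 137, 139, 144, 145, 143, 147, 149, 146, 143, 143, 143, 143, 142, 147, 149]
168 [189, 189, 190, 190, 190, 188, 189, 143, 149, 144, 142, 141, 138, 139, 137, 138, 142, 143, 146, 147, 145, 147, 142, 139]
174 [193, 190, 189, 189, 191, 191, 143, 142, 145, 145, 149, 146, 147, 147, 147, 146, 144, 147, 142, 96, 97, 139, 142, 146]
180 [145, 138, 166, 192, 139, 142, 146, 147, 145, 144, 141, 142, 145, 88, 97, 96, 123, 82, 47, 73, 141, 145, 145, 142]
186 [141, 146, 147, 147, 143, 141, 143, 143, 139, 139, 142, 145, 147, 66, 70, 49, 79, 147, 143, 147, 154, 149, 147, 149]
192 [145, 152, 144, 14
[... 349 characters left out ...]
4]
210 [101, 135, 146, 147, 146, 140, 147, 145, 142, 144, 147, 148, 154, 154, 151, 154, 149, 147, 144, 142, 143, 148, 147, 147]
216 [170, 161, 146, 144, 146, 160, 101, 112, 110, 109, 99, 166, 143, 143, 143, 142, 149, 151, 150, 145, 148, 147, 142, 141]
222 [93, 89, 94, 138, 135, 83, 102, 111, 112, 107, 98, 151, 144, 141, 140, 140, 142, 139, 138, 143, 143, 147, 146, 148]
228 [98, 95, 82, 141, 140, 72, 121, 107, 110, 110, 96, 55, 104, 150, 147, 141, 142, 137, 142, 143, 148, 144, 139, 140]
234 [97, 95, 65, 134, 123, 105, 194, 87, 90, 86, 77, 100, 112, 112, 102, 145, 146, 150, 147, 146, 149, 146, 142, 139]
scene proj foot/mouth centre & silhouettes [[220.4, 241.4], [219.3, 219.3], [218.0, 245.4]]
```

Checks agree: the jug projects as upright at about (0.670, −0.207), 18 mm from tray centre. Both rollers lie in the tub at (0.532, 0.402) and (0.526, 0.315), the marbles are in the basket and the gripper is clear. Handing in.

```bash
python3 -c "
from h import *
st(); print(r.finish_job())"
```

```text
t 47.5 tcp [0.5264 0.3138 0.264 ] head 90.04 F [0.1555 1.0656 0.4366] T [ 0.0006 -0.0135  0.0136] w 0.0598
the job is handed in; nothing more can be done
None
```

I finished every step and handed the job in at about 47 s; no verdict was reported.

- **Basket:** it hangs by its lip on the tub's −y end wall. I saw this in a picture after letting go, and a later picture during the pour still showed it hanging.
- **Marbles:** I found three in the jug and tipped them over the tub's far rim into the basket. To tilt the jug I pushed its foot against the rim. The first two tries slipped off at about 35° and 49°, and the third worked. Right after pouring, the green cluster had the area of three marbles, near (0.50, 0.21). Later views saw the same cluster in the same place, but only partly.
- **Jug:** I brought it upright by pressing its base on the far rim, then released it in the drip tray. Its edges in the top image match an upright jug, to about 2°, roughly 18 mm from the tray centre. One loose circle fit gave positions a few millimetres different, still within the limit.
- **Rollers:** only two black ones were present. Both lie flat in the free half of the tub, with grips near (0.532, 0.402) and (0.526, 0.315), clear of the basket.

**Not checked:** I did not measure the tin, bottle and plate again at the end; no move was planned near enough to touch them. The picture allowance was used up by the pour, so the later checks are measurements from images I did not view.

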